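# Show the relay board's solder side to the bench inspection camera

### The job

Wake the upward-looking inspection camera by pressing the small recessed button on its base fully in with the stylus, and stand the stylus back in its block. Then take the circuit board with the tall rectangular relay out of its cradle and show its underside to the camera: 80 mm in front of the lens glass, centred on the lens, square to the tilted lens axis, with the board's long edges parallel to the long edges of the camera's base (either way round). The job finishes while you are still holding the board there, motionless; do not shift the other board, tin, pump or spool.

Things in the scene. Friction and masses are not known exactly. Their poses are not given: they have to be found in the camera images.
- camera: Fixed inspection camera: a grey plastic box base 100 x 150 x 50 mm (x, y, z). Origin at the centre of its underside, z up, y along its long edges. The stub lens stands on its +y half, leaning towards its -x (robot) side; the recessed button is in the top of its -y half.
- lens: The camera's black lens tube, 36 mm in diameter with a 42 mm metal ring. Origin at the centre of its front glass, at (-11, 30, 84) mm in the camera base's frame; nothing of the camera is higher than 92 mm. z is the optical axis, pointing out of the glass, leaning 18 degrees from vertical towards the camera's -x; y is level and parallel to the base's long edges. The board is to be held with its underside centre at (0, 0, 80) mm in this frame.
- button_hole (a point): Centre of the mouth of the round 14 mm hole in the camera base's flat top, 50 mm above the table, at (0, -50, 50) mm in the camera base's frame. The white spring button (11.6 mm in diameter) lies in it, its top 4 mm below the mouth.
- cam_button (a joint): Travel of the recessed button, m: 0 out, 0.004 fully in. It springs back. It begins to move at about 1.5 N and is fully in at about 3.5 N, where it meets a hard stop.
- stand_hole0 (a point): Centre of the mouth of the stylus block's hole: fixed aluminium block 60 x 60 x 40 mm, top 40 mm above the table; vertical hole 12 mm in diameter, 37 mm deep, slightly chamfered. Axes as the block's, z up.
- stylus_grip (a point): Stylus, standing upright in its block; this point is on its axis half-way up the black handle. Handle 14 mm in diameter, 60 mm long (30 mm up and down from here); below it a collar 20 mm in diameter, 4 mm thick, whose underside lies 34 mm below this point and rests on the block's top; below that a steel shaft 5 mm in diameter, 33 mm long, ending in the tip. z along the axis, away from the tip. 25 to 50 g.
- stylus_tip (a point): The stylus's tip, 67 mm below the handle's middle on the axis.
- board_center (a point): The circuit board with one tall black rectangular relay in its middle; this point is on its vertical centre line, 13.5 mm above its underside, inside the relay. Board 60 (x) x 40 (y) x 2 mm; relay 28 (x) x 16 (y) mm, from 2 to 27 mm above the underside, centred; a grey connector 8 x 24 x 8 mm at the +x end; nothing else stands beside the relay's long sides. z up from the underside. 30 to 55 g.
- cradle_a: The fixed aluminium cradle in which the relay board lies, 80 (x) x 56 (y) mm, origin under its centre. The board's underside rests 16 mm above the table, loosely between two end stops 19 mm high (2.5 mm play to each end), open on its long sides.
- board_under (a point): Centre of the underside (solder side) of the same board; axes as the board's, x along its long edges.
- board2_center (a point): The other circuit board, same size and connector, with two round capacitors 13 mm in diameter and 20 mm tall and no relay, in a like cradle. This point is 12 mm above its underside. The two boards may be either way about in the two cradles. Leave it.
- tin: Round stainless tin with a twist cap, 65 mm in diameter, 37 mm tall; origin under its centre. Leave it.
- pump: Yellow plastic desoldering pump lying on the table along its x, 166 mm long, 26 mm high; origin underneath its middle. Leave it.
- spool: Small spool, 52 mm in diameter, 32 mm tall, standing; origin under its centre. Leave it.
Mind the look-alikes: they are no part of the job. What is shaped like the part that bears stand_hole0 but pink is not meant. Leave any orange look-alike of the camera alone.

How it is judged:
By the outcome, as a careful person would: the job done as asked, in the order asked, and still so for the second after the job is handed in, while the arm keeps its last pose, push and grip.
It also fails if it takes over 58 s, if anything falls off the work surface, if the arm or the gripper's body presses on something with over 40 N, if the wrist force passes 120 N, or if a joint passes its speed limit or range.

### The arm

A 7-joint arm with a two-finger parallel gripper is mounted at the origin on the work surface. World frame = base frame: x ahead of the robot, y to its left, z up, the work surface at z = 0. Lengths are in m, angles in rad, forces in N, time in s.
With the tool pointing down it reaches from about 0.35 to 0.9 m from the base axis. Payload 8.1 kg.
Tool frame: the origin (TCP) lies midway between the tips of the shut fingers; the grasp point (between the pads) lies 19 mm behind it; z points along the fingers, y is the line along which they close (so a half turn about z gives the same grasp; the last joint's range is limited). The gripper opens to 92 mm and grips with 3 to 60 N. Pads are 19 mm wide; open, the fingers measure 130 mm over their backs; the gripper's body (75 mm by 190 mm) begins 47 mm behind the grasp point.
Start: joints at [-1.404, 0.434, 0.025, 1.573, -0.012, 1.134, -0.075], TCP at [0.167, 0.602, 0.227] pointing down, gripper open.
Joint ranges: [-2.62, 2.62], [-0.44, 2.09], [-1.27, 1.32], [0.08, 2.57], [-1.32, 4.46], [0.12, 2], [-2.74, 2.74]. Speed limits (rad/s): [2.22, 2.22, 3.01, 3.01, 3.14, 3.14, 3.14].

### API

Orientations are given as a rotation vector (axis times angle).
In Python, from cell import arm gives the robot as it stands.
- The arm moves only by the tool move_arm, never from a script. Its argument "motion" is a list of rows, each an object of numbers: "tx", "ty", "tz": the shift along the tool's x, y, z normalised to -1 to 1, where 1 is 1000 mm; "twist": the turn about the tool's z normalised to -1 to 1, where 1 is pi/2 rad. In form: [{"tx": .., "ty": .., "tz": .., "twist": ..}, ...]. A call has 1 to 12 rows; each row shifts and turns the commanded pose from where the row before left it, along the tool's axes as they then stand; what a row does not reach is not made up. A row lasts 1/10 s, in which the tool goes at most 50 mm and 8.59 degrees, less where a joint would pass 70% of its speed; a pose out of reach is approached as far as the arm can. A call with a number of a shift or a turn outside -1 to 1 is refused whole. A call with a gripper value outside its range is refused whole. "gripper" is the gripper's target within -1 to 1 (shut at 1, half-way at 0, fully open at -1), set as the call begins (left out, the last holds). The fingers move at their own pace and stop on an object; "squeeze" is the grip in N (left out, the last holds). Time passes only in rows, so rows that do not move let the fingers close. It gives the time, the measured TCP pose, the force, the opening and the grip force at its end, in the units of the state.
- arm.observe(): the state, without advancing time (a new reading comes with each control period).
- arm.get_image(name): name is "scene" or "top"; returns the picture (400x640x3 uint8, red, green, blue); there is no depth.
- arm.calibration(name): a dict with "K" (3x3 intrinsics, pixels), "T" (4x4, takes a point from camera to world coordinates). Camera axes: x right, y down, z forward; pixel columns grow to the right and rows downward; lengths in m; the calibration is good to about 2 mm. A picture is of the moment at which its call begins. calibration takes no time and is no camera call.
- arm.sign_off(): hands the job in; it is judged then, once.
Trained networks look in the newest picture that a camera, given by its name, has taken for a name from the list of things; names that differ only in an ending like _2 or _b are one class to them, and where a whole thing is asked for, a point or a joint stands for the part that bears it (a point fixed in the world has none). Each returns a list of dicts, best first, with "conf" (0 to 1); they miss things now and then, are a little off and sometimes report something else, mostly with a low value. They report only what shows in the picture. A call takes as long as a camera call. They do not tell look-alikes from the thing itself.
- arm.look_for(camera, query): "point" ([column, row] as shares, 0 to 1, of the picture: columns of its width, rows of its height, amid what is visible of it).
- arm.regions_of(camera, query): "region" (400x640 bool, what is visible of it) and "point" ([column, row] as shares, 0 to 1, of the picture: columns of its width, rows of its height, amid what is visible of it).
- arm.place_of(camera, query): "point" ([column, row] as shares, 0 to 1, of the picture: columns of its width, rows of its height: a listed point, or the origin of a listed thing).
The state is a dict: "clock": time; "joints": joint angles; "dq": joint speeds; "joint_efforts": joint torques, N m; "position": TCP position; "ee_rot": TCP orientation; "force": force on the tool from outside, world axes, zero at the start; "ft_torque": the same for the moment, N m; "width": opening from 0.0 (shut) to 1.0 (fully open); "gripper_force": force on a finger pad.
Only numpy, scipy, OpenCV 4.12 (cv2) and the standard library are available. Lean on these libraries where they do the work, as an engineer would, in place of code of your own. Each camera call takes 0.05 s, during which the arm holds its last target. There are 200 camera calls.

## Working session

There is one attempt and no reset: what is moved stays moved. The work goes in short steps, Python scripts to look and compute and a tool call to move; the robot and the scene stay as the last step left them, time stands still between calls to the robot, and variables do not carry over. Pictures are saved under pics/ and viewed, at most 10 in all, crops included, and the job is handed in when it is done.

Besides the shell and the picture viewer there is one more tool, called by a JSON object that holds its "op" and its "data". move_arm: Moves the arm, as the interface text tells. Scaled input: -1 to 1 covers 1000 mm each way for a shift and pi/2 rad each way for a turn. Its arguments: {"type":"object","properties":{"motion":{"type":"array","items":{"type":"object","properties":{"tx":{"type":"number"},"ty":{"type":"number"},"tz":{"type":"number"},"twist":{"type":"number"}}}},"gripper":{"type":"number"},"squeeze":{"type":"number"}},"required":["motion"]}

```bash
mkdir -p pics; ls
cat > h.py <<'E'
from cell import arm
import numpy as np, cv2
from scipy.spatial.transform import Rotation as R
def ray(cam,pt,z):
    c=arm.calibration(cam);K=np.array(c["K"]);T=np.array(c["T"])
    u=np.array([pt[0]*640,pt[1]*400,1]);d=T[:3,:3]@np.linalg.solve(K,u);o=T[:3,3]
    return o+d*(z-o[2])/d[2]
def proj(cam,p):
    c=arm.calibration(cam);K=np.array(c["K"]);T=np.linalg.inv(np.array(c["T"]))
    q=K@(T[:3,:3]@np.asarray(p,float)+T[:3,3]);return q[:2]/q[2]
def save(cam,name,crop=None,s=1):
    im=arm.get_image(cam)[:,:,::-1]
    if crop: im=im[crop[1]:crop[3],crop[0]:crop[2]]
    cv2.imwrite("pics/"+name,cv2.resize(im,None,fx=s,fy=s,interpolation=cv2.INTER_CUBIC))
E
python3 - <<'E'
from h import *
np.set_printoptions(precision=4,suppress=True)
a=arm.get_image("scene");b=arm.get_image("top")
cv2.imwrite("pics/a.png",a[:,:,::-1]);cv2.imwrite("pics/b.png",b[:,:,::-1])
H=dict(camera=0,lens=.084,button_hole=.05,stand_hole0=.04,stylus_grip=.074,board_center=.0295,cradle_a=0,board2_center=.028)
for q,z in H.items():
  for cam in("scene","top"):
    for r in arm.place_of(cam,q)[:3]:
      p=r["point"];print(q,cam,round(r["conf"],2),np.array(p)*[640,400],ray(cam,p,z)[:2])
s=arm.observe();print(s)
for c in("scene","top"):print(arm.calibration(c)["T"])
E
```

```text
pics
camera scene 0.88 [335.68 243.6 ] [ 0.623  -0.0135]
camera scene 0.68 [457.216 192.   ] [0.7115 0.4177]
camera top 0.77 [334.08 172.32] [ 0.6254 -0.0023]
camera top 0.68 [179.52 146.4 ] [0.7059 0.4282]
lens scene 0.66 [346.176 211.   ] [0.6191 0.0284]
lens scene 0.51 [463.808 158.88 ] [0.6853 0.4694]
lens top 0.78 [153.792 140.52 ] [0.6954 0.462 ]
lens top 0.76 [324.096 168.   ] [0.6165 0.0249]
lens top 0.44 [217.92 242.  ] [0.4334 0.2877]
button_hole scene 0.93 [322.176 233.2  ] [ 0.6109 -0.0501]
button_hole scene 0.84 [447.168 181.68 ] [0.696  0.3754]
button_hole scene 0.54 [227.008 272.12 ] [ 0.559  -0.3048]
button_hole top 0.85 [189.504 143.2  ] [0.6982 0.3822]
button_hole top 0.81 [351.68 172.4 ] [ 0.6123 -0.0472]
stand_hole0 scene 0.89 [223.808 265.8  ] [ 0.5262 -0.2938]
stand_hole0 scene 0.73 [191.104 301.   ] [ 0.5697 -0.4076]
stand_hole0 scene 0.68 [226.112 275.68 ] [ 0.5579 -0.3082]
stand_hole0 top 0.88 [445.888 203.2  ] [ 0.5288 -0.2915]
stand_hole0 top 0.64 [483.968 187.92 ] [ 0.568  -0.3942]
stylus_grip scene 0.63 [223.68 254.48] [ 0.5269 -0.2889]
stylus_grip top 0.
[... 465 characters left out ...]
1]), 'dq': array([-0.0007,  0.0017, -0.0009, -0.0001,  0.0005,  0.0013, -0.0002]), 'joint_efforts': array([  0.0002, -66.7649,   0.9846, -31.4801,  -0.0603,   0.0328,
         0.    ]), 'position': array([0.1666, 0.6024, 0.2268]), 'ee_rot': array([0.4227, 3.113 , 0.0001]), 'force': array([-0.3048,  0.564 , -0.7985]), 'ft_torque': array([ 0.0242, -0.0258, -0.0335]), 'gripper_force': 0.0, 'width': 0.9980911947804719}
[[ 0.6789  0.4183 -0.6034  1.2753]
 [ 0.7339 -0.4103  0.5413 -0.6574]
 [-0.0212 -0.8103 -0.5856  0.8047]
 [ 0.      0.      0.      1.    ]]
[[-0.0134 -0.9847  0.174   0.376 ]
 [-0.9999  0.0137  0.0005  0.0235]
 [-0.0028 -0.174  -0.9847  1.0205]
 [ 0.      0.      0.      1.    ]]
```

View pics/a.png

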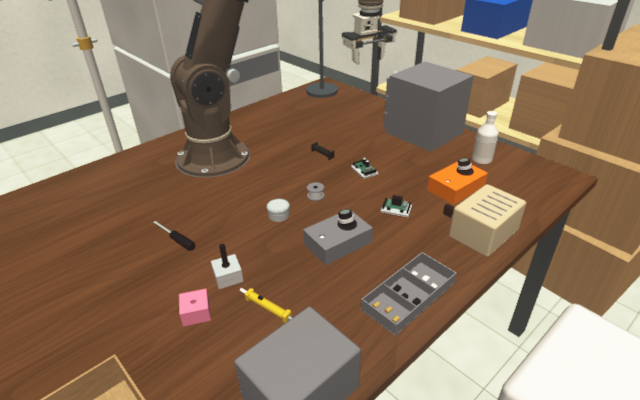

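View pics/b.png

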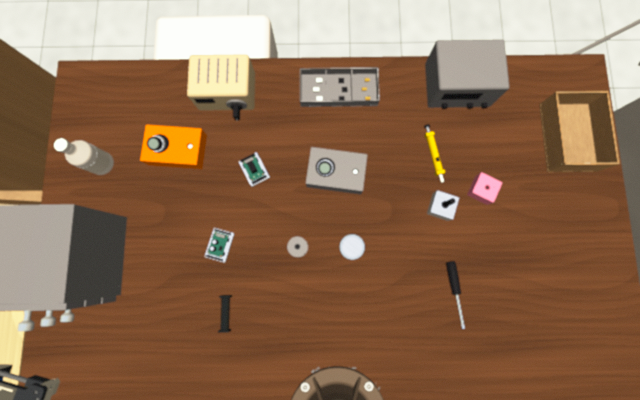

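Candidates (top view): the camera is grey at (336,170), with an orange look-alike at (172,146). The block is aluminium with the stylus at (445,205), with a pink look-alike at (487,187). The boards are at (254,168) and (219,245). Next I'll take one close crop to tell the boards apart and get the yaw of each region.

Run:
```python
from h import *
np.set_printoptions(precision=4,suppress=True)
save("top","c.png",(200,140,380,270),4)
def rect(cam,q,z,near):
    for r in arm.regions_of(cam,q):
        p=ray(cam,r["point"],z)
        if np.linalg.norm(p[:2]-near)<.06:
            ys,xs=np.nonzero(r["region"])
            P=np.array([ray(cam,((x+.5)/640,(y+.5)/400),z)[:2] for x,y in zip(xs,ys)],np.float32)
            c,s,_=cv2.minAreaRect(P*1000);b=cv2.boxPoints((c,s,0))
            b=cv2.boxPoints(cv2.minAreaRect(P*1000));e=max((b[1]-b[0],b[2]-b[1]),key=np.linalg.norm)
            print(q,cam,round(r["conf"],2),"c",np.array(c),"s",s,"long-edge deg",np.degrees(np.arctan2(e[1],e[0]))%180)
for cam in("top","scene"):
  rect(cam,"camera",.05,(.61,0));rect(cam,"board_center",.018,(.64,.215));rect(cam,"cradle_a",.016,(.64,.215));rect(cam,"board2_center",.018,(.43,.3))
  for q,z in (("stylus_tip",.007),("board_under",.016)):
    for r in arm.place_of(cam,q)[:2]: print(q,cam,round(r["conf"],2),ray(cam,r["point"],z))
# grey top face by colour, top view
im=arm.get_image("top").astype(int);ch=im.max(2)-im.min(2);m=((ch<25)&(im.mean(2)>90)).astype(np.uint8)
for box,z in (((295,140,380,200),.05),((428,185,463,225),.04)):
    mm=np.zeros_like(m);mm[box[1]:box[3],box[0]:box[2]]=m[box[1]:box[3],box[0]:box[2]]
    cs=max(cv2.findContours(mm,0,1)[0],key=cv2.contourArea)[:,0]
    P=np.array([ray("top",((x+.5)/640,(y+.5)/400),z)[:2] for x,y in cs],np.float32)*1000
    c,s,_=cv2.minAreaRect(P);b=cv2.boxPoints(cv2.minAreaRect(P));e=max((b[1]-b[0],b[2]-b[1]),key=np.linalg.norm)
    print(box,c,s,np.degrees(np.arctan2(e[1],e[0]))%180)
```

```text
camera top 0.88 c [616.7938  -6.1788] s (150.27503967285156, 110.09690856933594) long-edge deg 81.27071
board_center top 0.61 c [633.9344 219.8054] s (62.01884841918945, 41.87384796142578) long-edge deg 28.876894
cradle_a top 0.78 c [632.3628 216.9373] s (81.95863342285156, 54.382652282714844) long-edge deg 27.922247
board2_center top 0.87 c [431.1733 305.0039] s (43.14711380004883, 62.51144027709961) long-edge deg 165.36746
board_under top 0.6 [0.6364 0.2228 0.016 ]
camera scene 0.94 c [643.5921 -23.1824] s (186.6654815673828, 151.3153076171875) long-edge deg 82.5193
board_center scene 0.65 c [634.5276 227.3514] s (58.53483581542969, 61.155601501464844) long-edge deg 118.14206
cradle_a scene 0.52 c [649.0923 205.4893] s (84.43579864501953, 72.1126937866211) long-edge deg 27.001379
board2_center scene 0.48 c [435.0072 307.5631] s (41.48346710205078, 67.8726577758789) long-edge deg 161.26936
stylus_tip scene 0.52 [ 0.5241 -0.2943  0.007 ]
stylus_tip scene 0.32 [ 0.4847 -0.2679  0.007 ]
board_under scene 0.53 [0.6258 0.2209 0.016 ]
(295, 140, 380, 200) (620.4315185546875, -7.892982482910156) (145.93251037597656, 99.7652587890625) 81.471504
(428, 185, 463, 225) (523.3701782226562, -286.2552185058594) (65.94500732421875, 67.73674774169922) 160.31398
```

View pics/c.png

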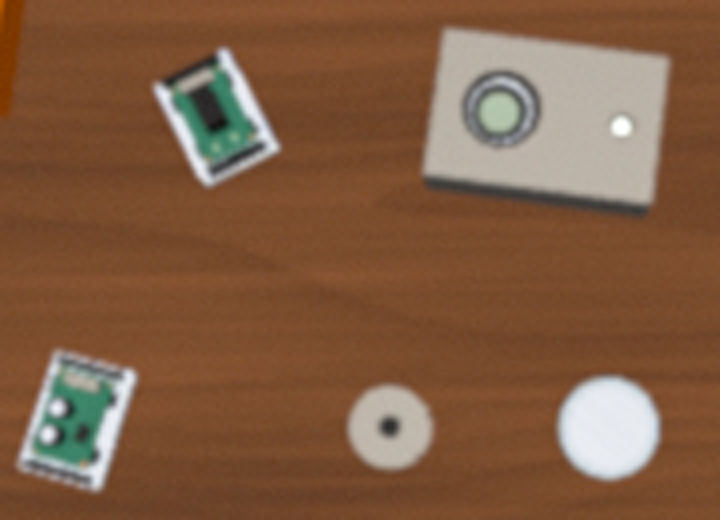

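The crop shows that the relay board is the upper one, at about (252,167) in the picture, with its connector towards upper-left. The grey camera's top is centred at about (337,169), with its white button at (355,171.5). The pink block and the orange camera are excluded. I'll set out to a point above the stylus.

{"op": "move_arm", "data": {"motion": [{"tx": -0.0244, "ty": -0.0318}, {"tx": -0.0244, "ty": -0.0318}, {"tx": -0.0244, "ty": -0.0318}, {"tx": -0.0244, "ty": -0.0318}, {"tx": -0.0244, "ty": -0.0318}, {"tx": -0.0244, "ty": -0.0318}, {"tx": -0.0244, "ty": -0.0318}, {"tx": -0.0244, "ty": -0.0318}, {"tx": -0.0244, "ty": -0.0318}, {"tx": -0.0244, "ty": -0.0318}, {"tx": -0.0244, "ty": -0.0318}, {"tx": -0.0244, "ty": -0.0318}], "gripper": -1}}

```text
invalid input
```

{"op": "move_arm", "data": {"motion": [{"tx": -0.0244, "ty": -0.0318}, {"tx": -0.0244, "ty": -0.0318}, {"tx": -0.0244, "ty": -0.0318}, {"tx": -0.0244, "ty": -0.0318}, {"tx": -0.0244, "ty": -0.0318}, {"tx": -0.0244, "ty": -0.0318}, {"tx": -0.0244, "ty": -0.0318}, {"tx": -0.0244, "ty": -0.0318}, {"tx": -0.0244, "ty": -0.0318}, {"tx": -0.0244, "ty": -0.0318}, {"tx": -0.0244, "ty": -0.0318}, {"tx": -0.0244, "ty": -0.0318}]}}

```text
invalid input
```

{"op": "move_arm", "data": {"motion": [{"twist": 0.095}, {"twist": 0.095}, {"twist": 0.095}, {"twist": 0.095}, {"twist": 0.095}, {"twist": 0.095}, {"twist": 0.095}, {"twist": 0.095}, {"twist": 0.095}, {"twist": 0.095}]}}

```text
invalid input
```

{"op": "move_arm", "data": {"motion": [{"tx": -0.024, "ty": -0.032, "tz": 0, "twist": 0}]}}

```text
clock: 1.7
position: [0.1782, 0.5683, 0.2262]
ee_rot: [-0.414, -3.112, -0.003]
force: [0.2, 0.2, 0.1]
width: 1.004
gripper_force: 0.0
```

```bash
cat >> h.py <<'E'
def plan(target,az=None,step=.045,rows=None):
    """rows from the present pose (tool z down) to target TCP, tool y at azimuth az deg"""
    s=arm.observe();M=R.from_rotvec(s["ee_rot"]).as_matrix();p=s["position"]
    a0=np.degrees(np.arctan2(M[1,1],M[0,1]));da=0 if az is None else (az-a0+180)%360-180
    d=np.asarray(target)-p;n=rows or max(1,int(np.ceil(max(np.linalg.norm(d)/step,abs(da)/8.4))))
    print("from",p.round(4),"az",round(a0,1),"n",n)
    M=M.copy()
    for i in range(n):
        t=M.T@(d/n);w=-da/90/n
        print('{"tx": %.4f, "ty": %.4f, "tz": %.4f, "twist": %.4f},'%(*t,w),end=" ")
        M=M@R.from_euler("z",-da/n,degrees=True).as_matrix()
    print()
E
python3 - <<'E'
from h import *
plan((.528,-.289,.20),-61.5)
E
```

```text
from [0.1782 0.5683 0.2262] az 74.8 n 21
{"tx": -0.0268, "ty": -0.0351, "tz": 0.0011, "twist": 0.0721}, {"tx": -0.0305, "ty": -0.0318, "tz": 0.0011, "twist": 0.0721}, {"tx": -0.0339, "ty": -0.0281, "tz": 0.0011, "twist": 0.0721}, {"tx": -0.0369, "ty": -0.0241, "tz": 0.0011, "twist": 0.0721}, {"tx": -0.0394, "ty": -0.0198, "tz": 0.0011, "twist": 0.0721}, {"tx": -0.0414, "ty": -0.0152, "tz": 0.0011, "twist": 0.0721}, {"tx": -0.0428, "ty": -0.0104, "tz": 0.0011, "twist": 0.0721}, {"tx": -0.0437, "ty": -0.0055, "tz": 0.0011, "twist": 0.0721}, {"tx": -0.0441, "ty": -0.0005, "tz": 0.0011, "twist": 0.0721}, {"tx": -0.0439, "ty": 0.0044, "tz": 0.0011, "twist": 0.0721}, {"tx": -0.0431, "ty": 0.0094, "tz": 0.0011, "twist": 0.0721}, {"tx": -0.0418, "ty": 0.0142, "tz": 0.0011, "twist": 0.0721}, {"tx": -0.0399, "ty": 0.0188, "tz": 0.0011, "twist": 0.0721}, {"tx": -0.0375, "ty": 0.0232, "tz": 0.0011, "twist": 0.0721}, {"tx": -0.0346, "ty": 0.0273, "tz": 0.0011, "twist": 0.0721}, {"tx": -0.0313, "ty": 0.0310, "tz": 0.0011, "twist": 0.0721}, {"tx": -0.0276, "ty": 0.0344, "tz": 0.0011, "twist": 0.0721}, {"tx": -0.0235, "ty": 0.0373, "tz": 0.0011, "twist": 0.0721}, {"tx": -0.0192, "ty": 0.0397, "tz": 0.0011, "twist": 0.0721}, {"tx": -0.0146, "ty": 0.0416, "tz": 0.0011, "twist": 0.0721}, {"tx": -0.0098, "ty": 0.0430, "tz": 0.0011, "twist": 0.0721},
```

{"op": "move_arm", "data": {"motion": [{"tx": -0.027, "ty": -0.035, "tz": 0.001, "twist": 0.072}, {"tx": -0.03, "ty": -0.032, "tz": 0.001, "twist": 0.072}, {"tx": -0.034, "ty": -0.028, "tz": 0.001, "twist": 0.072}, {"tx": -0.037, "ty": -0.024, "tz": 0.001, "twist": 0.072}, {"tx": -0.039, "ty": -0.02, "tz": 0.001, "twist": 0.072}, {"tx": -0.041, "ty": -0.015, "tz": 0.001, "twist": 0.072}, {"tx": -0.043, "ty": -0.01, "tz": 0.001, "twist": 0.072}, {"tx": -0.044, "ty": -0.005, "tz": 0.001, "twist": 0.072}, {"tx": -0.044, "ty": 0, "tz": 0.001, "twist": 0.072}, {"tx": -0.044, "ty": 0.004, "tz": 0.001, "twist": 0.072}, {"tx": -0.043, "ty": 0.009, "tz": 0.001, "twist": 0.072}, {"tx": -0.042, "ty": 0.014, "tz": 0.001, "twist": 0.072}]}}

```text
clock: 2.9
position: [0.3795, 0.0735, 0.2151]
ee_rot: [-2.288, -2.153, -0.002]
force: [2.3, 0.2, 0.3]
width: 1.002
gripper_force: 0.0
```

{"op": "move_arm", "data": {"motion": [{"tx": -0.04, "ty": 0.019, "tz": 0.001, "twist": 0.072}, {"tx": -0.037, "ty": 0.023, "tz": 0.001, "twist": 0.072}, {"tx": -0.035, "ty": 0.027, "tz": 0.001, "twist": 0.072}, {"tx": -0.031, "ty": 0.031, "tz": 0.001, "twist": 0.072}, {"tx": -0.028, "ty": 0.034, "tz": 0.001, "twist": 0.072}, {"tx": -0.023, "ty": 0.037, "tz": 0.001, "twist": 0.072}, {"tx": -0.019, "ty": 0.04, "tz": 0.001, "twist": 0.072}, {"tx": -0.015, "ty": 0.042, "tz": 0.001, "twist": 0.072}, {"tx": -0.01, "ty": 0.043, "tz": 0.001, "twist": 0.072}, {"tx": 0, "ty": 0, "tz": 0, "twist": 0}]}}

```text
clock: 3.9
position: [0.5279, -0.2986, 0.2055]
ee_rot: [3.044, 0.757, -0.002]
force: [-0.3, -0.3, -0.0]
width: 1.001
gripper_force: 0.0
```

Run:
```python
from h import *
for cam in("scene","top"):
  arm.get_image(cam)
  for q,z in(("stylus_grip",.074),("stand_hole0",.04)):
    for r in arm.place_of(cam,q)[:2]: print(q,cam,round(r["conf"],2),ray(cam,r["point"],z).round(4))
save("scene","d.png",(170,190,370,340),4)
plan((.5275,-.289,.20),-61.5)
```

```text
stylus_grip scene 0.63 [ 0.5226 -0.29    0.074 ]
stand_hole0 scene 0.91 [ 0.5192 -0.2915  0.04  ]
stand_hole0 scene 0.81 [ 0.5694 -0.4051  0.04  ]
stylus_grip top 0.15 [0.6243 0.2074 0.074 ]
stand_hole0 top 0.58 [ 0.5267 -0.2903  0.04  ]
from [ 0.5279 -0.2911  0.2059] az -61.4 n 1
{"tx": 0.0007, "ty": -0.0020, "tz": 0.0059, "twist": 0.0009},
```

View pics/d.png

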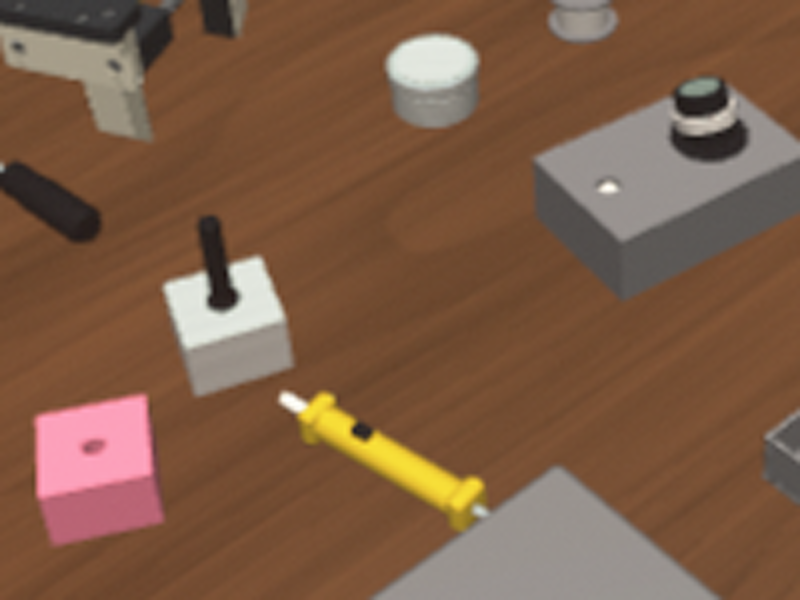

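The picture shows the stylus upright in the aluminium block at about (223,255) in the full image. The open gripper is above it and nothing has been disturbed. I'll descend over the handle.

{"op": "move_arm", "data": {"motion": [{"tx": 0, "ty": -0.002, "tz": 0.035, "twist": 0}, {"tx": 0, "ty": 0, "tz": 0.04, "twist": 0}, {"tx": 0, "ty": 0, "tz": 0.035, "twist": 0}, {"tx": 0, "ty": 0, "tz": 0.025, "twist": 0}, {"tx": 0, "ty": 0, "tz": 0.015, "twist": 0}, {"tx": 0, "ty": 0, "tz": 0, "twist": 0}, {"tx": 0, "ty": 0, "tz": 0, "twist": 0}]}}

```text
clock: 4.95
position: [0.5272, -0.2909, 0.0567]
ee_rot: [3.044, 0.773, 0.001]
force: [-0.1, -1.1, 0.8]
width: 0.998
gripper_force: 0.0
```

{"op": "move_arm", "data": {"motion": [{"tx": 0, "ty": 0, "tz": 0, "twist": 0}, {"tx": 0, "ty": 0, "tz": 0, "twist": 0}, {"tx": 0, "ty": 0, "tz": 0, "twist": 0}, {"tx": 0, "ty": 0, "tz": 0, "twist": 0}, {"tx": 0, "ty": 0, "tz": 0, "twist": 0}, {"tx": 0, "ty": 0, "tz": 0, "twist": 0}, {"tx": 0, "ty": 0, "tz": 0, "twist": 0}, {"tx": 0, "ty": 0, "tz": 0, "twist": 0}], "gripper": 1, "squeeze": 25}}

```text
clock: 5.75
position: [0.5267, -0.2908, 0.0557]
ee_rot: [-3.045, -0.772, 0.0]
force: [0.2, -0.3, -0.6]
width: 0.354
gripper_force: 0.0
```

{"op": "move_arm", "data": {"motion": [{"tx": 0, "ty": 0, "tz": 0, "twist": 0}, {"tx": 0, "ty": 0, "tz": 0, "twist": 0}, {"tx": 0, "ty": 0, "tz": 0, "twist": 0}, {"tx": 0, "ty": 0, "tz": 0, "twist": 0}, {"tx": 0, "ty": 0, "tz": 0, "twist": 0}]}}

```text
clock: 6.25
position: [0.5267, -0.2907, 0.0557]
ee_rot: [-3.045, -0.772, 0.0]
force: [0.4, -0.3, 0.3]
width: 0.143
gripper_force: 25.0
```

Run:
```python
from h import *
im=arm.get_image("top").astype(int);np.set_printoptions(precision=4,suppress=True)
# camera from the corners seen in the crop and lens/button network points
px=[(444,28),(669,56),(652,205),(425,178)]
P=np.array([ray("top",((200+x/4)/640,(140+y/4)/400),.05)[:2] for x,y in px]);print(P,P.mean(0))
b=ray("top",((200+621/4)/640,(140+126/4)/400),.046)[:2];print("button px",b)
l=ray("top",((200+499/4)/640,(140+112/4)/400),.084)[:2];print("lens px",l)
for q,z in(("button_hole",.05),("lens",.084)):
  for cam in("top","scene"):
    for r in arm.place_of(cam,q)[:3]:print(q,cam,round(r["conf"],2),ray(cam,r["point"],z))
print(arm.observe()["width"],arm.observe()["position"],arm.observe()["clock"])
```

```text
[[ 0.6831  0.059 ]
 [ 0.6617 -0.0896]
 [ 0.5616 -0.0753]
 [ 0.5816  0.0721]] [ 0.622  -0.0084]
button px [ 0.6156 -0.0569]
lens px [0.6165 0.0233]
button_hole top 0.95 [0.6969 0.3832 0.05  ]
button_hole top 0.85 [ 0.6115 -0.0535  0.05  ]
button_hole scene 0.97 [0.6971 0.3862 0.05  ]
button_hole scene 0.73 [ 0.6143 -0.0564  0.05  ]
lens top 0.62 [0.6877 0.4601 0.084 ]
lens top 0.58 [0.6193 0.0264 0.084 ]
lens top 0.31 [0.5974 0.0001 0.084 ]
lens scene 0.63 [0.6746 0.4755 0.084 ]
lens scene 0.57 [0.6116 0.0294 0.084 ]
0.14556356501690756 [ 0.5267 -0.2908  0.0557] 6.5
```

{"op": "move_arm", "data": {"motion": [{"tx": 0, "ty": 0, "tz": -0.02, "twist": 0}, {"tx": 0, "ty": 0, "tz": -0.025, "twist": 0}, {"tx": 0, "ty": 0, "tz": -0.025, "twist": 0}, {"tx": 0, "ty": 0, "tz": -0.01, "twist": 0}, {"tx": 0, "ty": 0, "tz": 0, "twist": 0}]}}

```text
clock: 7.0
position: [0.5274, -0.2912, 0.1368]
ee_rot: [3.044, 0.772, 0.003]
force: [-0.3, 0.2, -1.1]
width: 0.143
gripper_force: 25.0
```

Run:
```python
from h import *
plan((.6142,-.0585,.13),-61.5,.035)
```

```text
from [ 0.5274 -0.2912  0.1368] az -61.5 n 8
{"tx": 0.0234, "ty": -0.0204, "tz": 0.0009, "twist": -0.0000}, {"tx": 0.0234, "ty": -0.0204, "tz": 0.0009, "twist": -0.0000}, {"tx": 0.0234, "ty": -0.0204, "tz": 0.0009, "twist": -0.0000}, {"tx": 0.0234, "ty": -0.0204, "tz": 0.0009, "twist": -0.0000}, {"tx": 0.0234, "ty": -0.0204, "tz": 0.0009, "twist": -0.0000}, {"tx": 0.0234, "ty": -0.0204, "tz": 0.0009, "twist": -0.0000}, {"tx": 0.0234, "ty": -0.0204, "tz": 0.0009, "twist": -0.0000}, {"tx": 0.0234, "ty": -0.0204, "tz": 0.0009, "twist": -0.0000},
```

{"op": "move_arm", "data": {"motion": [{"tx": 0.023, "ty": -0.02, "tz": 0, "twist": 0}, {"tx": 0.023, "ty": -0.02, "tz": 0, "twist": 0}, {"tx": 0.023, "ty": -0.02, "tz": 0, "twist": 0}, {"tx": 0.023, "ty": -0.02, "tz": 0, "twist": 0}, {"tx": 0.023, "ty": -0.02, "tz": 0, "twist": 0}, {"tx": 0.023, "ty": -0.02, "tz": 0, "twist": 0}, {"tx": 0.023, "ty": -0.02, "tz": 0, "twist": 0}, {"tx": 0.026, "ty": -0.023, "tz": 0.01, "twist": 0}, {"tx": 0, "ty": 0, "tz": 0.008, "twist": 0}, {"tx": 0, "ty": 0, "tz": 0, "twist": 0}, {"tx": 0, "ty": 0, "tz": 0, "twist": 0}]}}

```text
clock: 8.1
position: [0.6126, -0.0595, 0.117]
ee_rot: [3.045, 0.77, -0.003]
force: [-0.0, 0.3, 0.2]
width: 0.147
gripper_force: 25.0
```

Run:
```python
from h import *
plan((.6142,-.0585,.105),-61.5,.035)
s=arm.get_image("scene")[195:265,280:380,::-1]; t=arm.get_image("top")[140:210,300:400,::-1]
cv2.imwrite("pics/e.png",cv2.resize(np.hstack([s,t]),None,fx=4,fy=4,interpolation=cv2.INTER_CUBIC))
for cam in("top","scene"):
  for q,z in(("stylus_tip",.07),("button_hole",.05)):
    for r in arm.place_of(cam,q)[:3]:print(q,cam,round(r["conf"],2),ray(cam,r["point"],z).round(4))
```

```text
from [ 0.6126 -0.0595  0.117 ] az -61.6 n 1
{"tx": 0.0019, "ty": -0.0001, "tz": 0.0120, "twist": -0.0013}, 
button_hole top 0.65 [0.6957 0.3797 0.05  ]
stylus_tip scene 0.4 [ 0.6086 -0.0626  0.07  ]
button_hole scene 0.9 [ 0.6186 -0.0506  0.05  ]
button_hole scene 0.76 [0.6977 0.3817 0.05  ]
```

View pics/e.png

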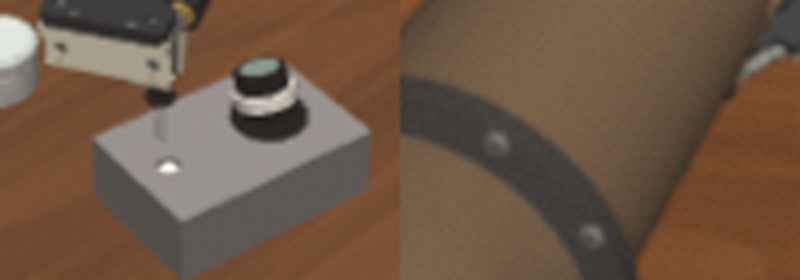

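Left half (scene): the stylus tip is at about (320,230) and the white button at (322,236.5). The top view is hidden by the arm. I'll work out the tip-to-button offset in the scene view.

Run:
```python
from h import *
print(ray("scene",((280+161/4)/640,(195+141/4)/400),.0683),ray("scene",((280+168.5/4)/640,(195+167/4)/400),.046))
for p in((.6126,-.0595,.0683),(.6126,-.0595,.046),(.615,-.0567,.046)):print((proj("scene",p)-[280,195])*4)
```

```text
[ 0.61522154 -0.06041448  0.0683    ] [ 0.61750788 -0.05657692  0.046     ]
[159.22474293 138.44802826]
[159.88583981 165.48778372]
[165.66643254 165.25199941]
```

{"op": "move_arm", "data": {"motion": [{"tx": 0.003, "ty": -0.0015, "tz": 0.01, "twist": 0}, {"tx": 0, "ty": 0, "tz": 0.008, "twist": 0}, {"tx": 0, "ty": 0, "tz": 0.004, "twist": 0}, {"tx": 0, "ty": 0, "tz": 0.001, "twist": 0}, {"tx": 0, "ty": 0, "tz": 0.001, "twist": 0}, {"tx": 0, "ty": 0, "tz": 0, "twist": 0}]}}

```text
clock: 9.0
position: [0.6152, -0.0557, 0.0938]
ee_rot: [-3.045, -0.772, 0.0]
force: [-1.5, 1.1, 1.2]
width: 0.149
gripper_force: 25.0
```

{"op": "move_arm", "data": {"motion": [{"tx": 0, "ty": 0, "tz": 0.001, "twist": 0}, {"tx": 0, "ty": 0, "tz": 0.001, "twist": 0}, {"tx": 0, "ty": 0, "tz": 0, "twist": 0}]}}

```text
clock: 9.3
position: [0.6154, -0.0557, 0.0918]
ee_rot: [3.045, 0.772, 0.0]
force: [-1.0, -0.3, 1.6]
width: 0.146
gripper_force: 25.0
```

{"op": "move_arm", "data": {"motion": [{"tx": 0, "ty": 0, "tz": 0.001, "twist": 0}, {"tx": 0, "ty": 0, "tz": 0, "twist": 0}]}}

```text
clock: 9.5
position: [0.6154, -0.0557, 0.0908]
ee_rot: [3.045, 0.772, 0.0]
force: [-1.6, 1.0, 2.6]
width: 0.144
gripper_force: 25.0
```

{"op": "move_arm", "data": {"motion": [{"tx": 0, "ty": 0, "tz": 0.001, "twist": 0}, {"tx": 0, "ty": 0, "tz": 0, "twist": 0}]}}

```text
clock: 9.7
position: [0.6156, -0.0557, 0.0902]
ee_rot: [-3.045, -0.772, -0.001]
force: [-1.8, 1.0, 7.9]
width: 0.15
gripper_force: 25.0
```

{"op": "move_arm", "data": {"motion": [{"tx": 0, "ty": 0, "tz": 0.001, "twist": 0}, {"tx": 0, "ty": 0, "tz": 0, "twist": 0}]}}

```text
clock: 9.9
position: [0.6158, -0.0558, 0.0898]
ee_rot: [-3.045, -0.772, -0.002]
force: [-3.9, 1.7, 13.8]
width: 0.148
gripper_force: 25.0
```

The force ramped up through the spring to a hard stop at about 8–14 N, so the button is fully in. I'll lift off and return the stylus.

{"op": "move_arm", "data": {"motion": [{"tx": 0, "ty": 0, "tz": -0.005, "twist": 0}, {"tx": 0, "ty": 0, "tz": -0.015, "twist": 0}, {"tx": 0, "ty": 0, "tz": -0.025, "twist": 0}, {"tx": 0, "ty": 0, "tz": 0, "twist": 0}]}}

```text
clock: 10.3
position: [0.6173, -0.0565, 0.1372]
ee_rot: [3.043, 0.771, 0.007]
force: [0.6, -0.5, -0.1]
width: 0.147
gripper_force: 25.0
```

Run:
```python
from h import *
plan((.5267,-.2908,.13),-61.5,.035)
```

```text
from [ 0.6173 -0.0565  0.1372] az -61.6 n 8
{"tx": -0.0239, "ty": 0.0204, "tz": 0.0009, "twist": -0.0001}, {"tx": -0.0239, "ty": 0.0204, "tz": 0.0009, "twist": -0.0001}, {"tx": -0.0239, "ty": 0.0203, "tz": 0.0009, "twist": -0.0001}, {"tx": -0.0239, "ty": 0.0203, "tz": 0.0009, "twist": -0.0001}, {"tx": -0.0239, "ty": 0.0203, "tz": 0.0009, "twist": -0.0001}, {"tx": -0.0239, "ty": 0.0203, "tz": 0.0009, "twist": -0.0001}, {"tx": -0.0239, "ty": 0.0203, "tz": 0.0009, "twist": -0.0001}, {"tx": -0.0239, "ty": 0.0203, "tz": 0.0009, "twist": -0.0001},
```

{"op": "move_arm", "data": {"motion": [{"tx": -0.024, "ty": 0.0205, "tz": 0, "twist": 0}, {"tx": -0.024, "ty": 0.0205, "tz": 0, "twist": 0}, {"tx": -0.024, "ty": 0.0205, "tz": 0, "twist": 0}, {"tx": -0.024, "ty": 0.0205, "tz": 0, "twist": 0}, {"tx": -0.024, "ty": 0.0205, "tz": 0, "twist": 0}, {"tx": -0.024, "ty": 0.0205, "tz": 0, "twist": 0}, {"tx": -0.024, "ty": 0.0205, "tz": 0, "twist": 0}, {"tx": -0.022, "ty": 0.0205, "tz": 0.015, "twist": 0}, {"tx": 0, "ty": 0, "tz": 0.015, "twist": 0}, {"tx": 0, "ty": 0, "tz": 0, "twist": 0}, {"tx": 0, "ty": 0, "tz": 0, "twist": 0}]}}

```text
clock: 11.4
position: [0.5268, -0.2891, 0.1034]
ee_rot: [-3.044, -0.774, 0.001]
force: [-0.0, 0.4, -0.7]
width: 0.144
gripper_force: 25.0
```

Run:
```python
from h import *
plan((.5267,-.2908,.09),-61.5,.035)
```

```text
from [ 0.5268 -0.2891  0.1034] az -61.5 n 1
{"tx": -0.0009, "ty": 0.0014, "tz": 0.0134, "twist": 0.0002},
```

{"op": "move_arm", "data": {"motion": [{"tx": -0.001, "ty": 0.0015, "tz": 0.005, "twist": 0}, {"tx": 0, "ty": 0, "tz": 0.01, "twist": 0}, {"tx": 0, "ty": 0, "tz": 0.01, "twist": 0}, {"tx": 0, "ty": 0, "tz": 0, "twist": 0}]}}

```text
clock: 11.8
position: [0.5256, -0.291, 0.077]
ee_rot: [-3.043, -0.773, 0.003]
force: [-0.6, 0.6, 0.0]
width: 0.144
gripper_force: 25.0
```

{"op": "move_arm", "data": {"motion": [{"tx": 0, "ty": 0, "tz": 0.01, "twist": 0}, {"tx": 0, "ty": 0, "tz": 0.008, "twist": 0}, {"tx": 0, "ty": 0, "tz": 0.003, "twist": 0}, {"tx": 0, "ty": 0, "tz": 0, "twist": 0}]}}

```text
clock: 12.2
position: [0.526, -0.292, 0.0571]
ee_rot: [-3.045, -0.772, 0.001]
force: [-0.8, 0.1, 0.0]
width: 0.146
gripper_force: 25.0
```

{"op": "move_arm", "data": {"motion": [{"tx": 0, "ty": 0, "tz": 0.001, "twist": 0}, {"tx": 0, "ty": 0, "tz": 0, "twist": 0}]}}

```text
clock: 12.4
position: [0.5264, -0.2923, 0.0569]
ee_rot: [3.045, 0.772, 0.0]
force: [-0.3, 0.0, 0.1]
width: 0.146
gripper_force: 25.0
```

{"op": "move_arm", "data": {"motion": [{"tx": 0, "ty": 0, "tz": 0, "twist": 0}, {"tx": 0, "ty": 0, "tz": 0, "twist": 0}, {"tx": 0, "ty": 0, "tz": 0, "twist": 0}, {"tx": 0, "ty": 0, "tz": 0, "twist": 0}, {"tx": 0, "ty": 0, "tz": 0, "twist": 0}, {"tx": 0, "ty": 0, "tz": 0, "twist": 0}], "gripper": -0.1}}

```text
clock: 13.0
position: [0.5264, -0.2921, 0.0567]
ee_rot: [3.045, 0.772, 0.0]
force: [-0.6, 1.1, -0.2]
width: 0.539
gripper_force: 0.0
```

{"op": "move_arm", "data": {"motion": [{"tx": 0, "ty": 0, "tz": -0.02, "twist": 0}, {"tx": 0, "ty": 0, "tz": -0.045, "twist": 0}, {"tx": 0, "ty": 0, "tz": -0.045, "twist": 0}, {"tx": 0, "ty": 0, "tz": -0.02, "twist": 0}, {"tx": 0, "ty": 0, "tz": 0, "twist": 0}]}}

```text
clock: 13.5
position: [0.5277, -0.2935, 0.1901]
ee_rot: [3.042, 0.771, 0.007]
force: [0.8, 0.1, 0.0]
width: 0.551
gripper_force: 0.0
```

Run:
```python
from h import *
save("scene","f.png",(170,190,370,340),4)
plan((.636,.219,.10),-61.5,.045)
```

```text
from [ 0.527  -0.2925  0.1879] az -61.5 n 12
{"tx": 0.0283, "ty": -0.0332, "tz": 0.0073, "twist": -0.0000}, {"tx": 0.0283, "ty": -0.0332, "tz": 0.0073, "twist": -0.0000}, {"tx": 0.0283, "ty": -0.0332, "tz": 0.0073, "twist": -0.0000}, {"tx": 0.0283, "ty": -0.0331, "tz": 0.0073, "twist": -0.0000}, {"tx": 0.0283, "ty": -0.0331, "tz": 0.0073, "twist": -0.0000}, {"tx": 0.0283, "ty": -0.0331, "tz": 0.0073, "twist": -0.0000}, {"tx": 0.0283, "ty": -0.0331, "tz": 0.0073, "twist": -0.0000}, {"tx": 0.0283, "ty": -0.0331, "tz": 0.0073, "twist": -0.0000}, {"tx": 0.0283, "ty": -0.0331, "tz": 0.0073, "twist": -0.0000}, {"tx": 0.0283, "ty": -0.0331, "tz": 0.0073, "twist": -0.0000}, {"tx": 0.0283, "ty": -0.0331, "tz": 0.0073, "twist": -0.0000}, {"tx": 0.0283, "ty": -0.0331, "tz": 0.0073, "twist": -0.0000},
```

View pics/f.png

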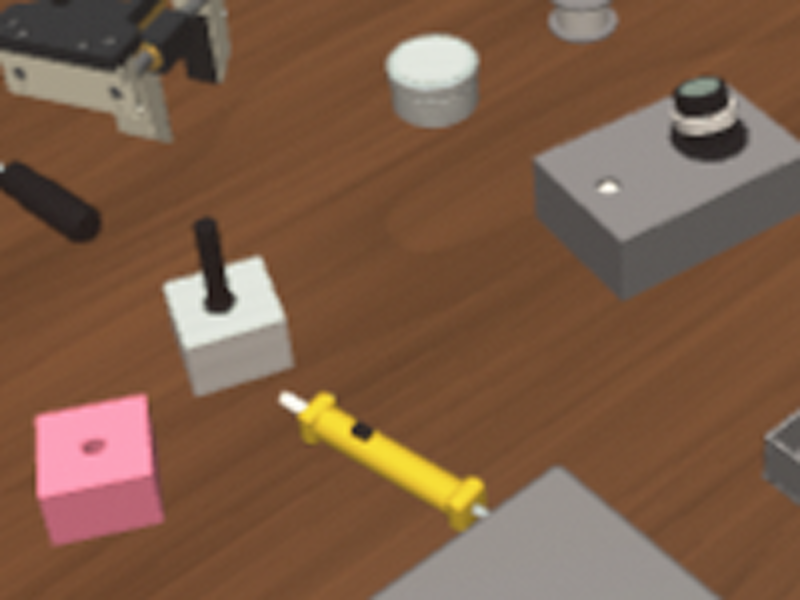

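The stylus stands upright in its block again, at about (223,257), and nothing else has moved. The interface can't tilt the tool. So I'll grip the relay by its end faces, with the closing line along the board's long axis, and later pivot the board about that line. First, a plan to a point above the relay board.

Run:
```python
from h import *
f=lambda x,y,z:ray("top",((200+x/4)/640,(140+y/4)/400),z)[:2].round(4)
print("relay top",f(209,105,.043),"cradle",f(215.75,116,.017))
A,B,C,D=[f(*p,.017) for p in((222,47),(280,148),(208,186),(153,84))]
for v in(A-B,D-C):print(np.degrees(np.arctan2(v[1],v[0])),np.linalg.norm(v))
plan((.635,.217,.19),28.3,.045)
```

```text
relay top [0.6345 0.2153] cradle [0.6336 0.2157]
29.563072996635075 0.08208660061179292
28.548664065390184 0.0813969286889868
from [ 0.527  -0.2925  0.1879] az -61.5 n 12
{"tx": 0.0282, "ty": -0.0330, "tz": -0.0002, "twist": -0.0832}, {"tx": 0.0322, "ty": -0.0291, "tz": -0.0002, "twist": -0.0832}, {"tx": 0.0357, "ty": -0.0246, "tz": -0.0002, "twist": -0.0832}, {"tx": 0.0386, "ty": -0.0198, "tz": -0.0002, "twist": -0.0832}, {"tx": 0.0409, "ty": -0.0146, "tz": -0.0002, "twist": -0.0832}, {"tx": 0.0424, "ty": -0.0091, "tz": -0.0002, "twist": -0.0832}, {"tx": 0.0433, "ty": -0.0035, "tz": -0.0002, "twist": -0.0832}, {"tx": 0.0433, "ty": 0.0022, "tz": -0.0002, "twist": -0.0832}, {"tx": 0.0427, "ty": 0.0078, "tz": -0.0002, "twist": -0.0832}, {"tx": 0.0413, "ty": 0.0133, "tz": -0.0002, "twist": -0.0832}, {"tx": 0.0392, "ty": 0.0185, "tz": -0.0002, "twist": -0.0832}, {"tx": 0.0365, "ty": 0.0235, "tz": -0.0002, "twist": -0.0832},
```

{"op": "move_arm", "data": {"motion": [{"tx": 0.028, "ty": -0.033, "tz": 0, "twist": -0.083}, {"tx": 0.032, "ty": -0.029, "tz": 0, "twist": -0.083}, {"tx": 0.036, "ty": -0.025, "tz": 0, "twist": -0.083}, {"tx": 0.039, "ty": -0.02, "tz": 0, "twist": -0.083}, {"tx": 0.041, "ty": -0.015, "tz": 0, "twist": -0.083}, {"tx": 0.042, "ty": -0.009, "tz": 0, "twist": -0.083}, {"tx": 0.043, "ty": -0.003, "tz": 0, "twist": -0.083}, {"tx": 0.043, "ty": 0.002, "tz": 0, "twist": -0.083}, {"tx": 0.043, "ty": 0.008, "tz": 0, "twist": -0.083}, {"tx": 0.041, "ty": 0.013, "tz": 0, "twist": -0.083}, {"tx": 0.039, "ty": 0.018, "tz": 0, "twist": -0.083}, {"tx": 0.036, "ty": 0.023, "tz": 0, "twist": -0.083}], "gripper": -0.3}}

```text
clock: 14.75
position: [0.6331, 0.2177, 0.1848]
ee_rot: [-1.607, -2.697, 0.003]
force: [0.8, 0.5, -0.8]
width: 0.649
gripper_force: 0.0
```

{"op": "move_arm", "data": {"motion": [{"tx": 0, "ty": 0, "tz": 0.04, "twist": 0}, {"tx": 0, "ty": 0, "tz": 0.04, "twist": 0}, {"tx": 0, "ty": 0, "tz": 0.02, "twist": 0}, {"tx": 0, "ty": 0, "tz": 0, "twist": 0}, {"tx": 0, "ty": 0, "tz": 0, "twist": 0}]}}

```text
clock: 15.25
position: [0.6336, 0.2156, 0.0861]
ee_rot: [-1.616, -2.693, 0.002]
force: [-0.0, 0.0, 0.4]
width: 0.649
gripper_force: 0.0
```

Run:
```python
from h import *
plan((.635,.217,.06),28.6,.045)
save("scene","g.png",(350,150,450,225),6)
for q,z in(("board_center",.0295),("cradle_a",0),("board_under",.016)):
    for r in arm.place_of("scene",q)[:2]:print(q,round(r["conf"],2),ray("scene",r["point"],z).round(4))
s=arm.observe();M=R.from_rotvec(s["ee_rot"]).as_matrix();p=s["position"]
print("tcp",(proj("scene",p)-[350,150])*6)
# predicted pixel of the relay's top corners for centre (.635,.217)
for c in((.635,.217),(.636,.219)):
  print(c,[((proj("scene",(c[0]+x*np.cos(.5)-y*np.sin(.5),c[1]+x*np.sin(.5)+y*np.cos(.5),.043))-[350,150])*6).round(0).tolist() for x,y in((.014,.008),(.014,-.008),(-.014,-.008),(-.014,.008))])
```

```text
from [0.6336 0.2156 0.0861] az 28.1 n 1
{"tx": 0.0006, "ty": 0.0020, "tz": 0.0261, "twist": -0.0058}, 
board_center 0.49 [0.6573 0.1961 0.0295]
cradle_a 0.5 [0.6376 0.2157 0.    ]
board_under 0.7 [0.6315 0.2212 0.016 ]
tcp [284.24355059 202.8370688 ]
(0.635, 0.217) [[310.0, 277.0], [304.0, 296.0], [245.0, 286.0], [252.0, 267.0]]
(0.636, 0.219) [[315.0, 276.0], [309.0, 295.0], [250.0, 285.0], [256.0, 266.0]]
```

View pics/g.png

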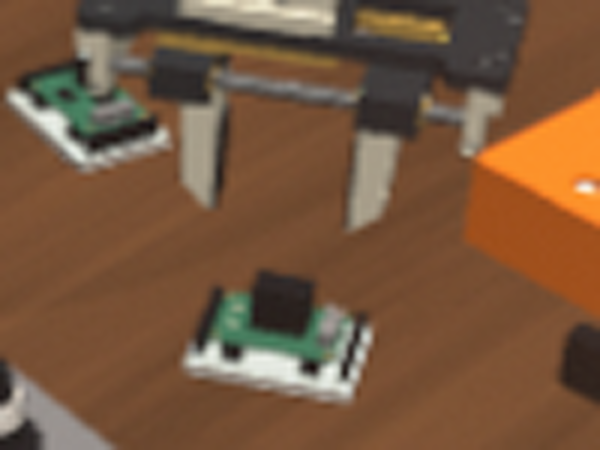

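The scene crop shows the open fingers straddling above the relay, whose top is at about (397,197) in the full image. The connector is on the right and the orange camera stays clear to the right. I'll descend and grip the relay's ends.

{"op": "move_arm", "data": {"motion": [{"tx": 0.001, "ty": 0.003, "tz": 0.02, "twist": -0.006}, {"tx": 0, "ty": 0, "tz": 0.018, "twist": 0}, {"tx": 0, "ty": 0, "tz": 0.01, "twist": 0}, {"tx": 0, "ty": 0, "tz": 0.005, "twist": 0}, {"tx": 0, "ty": 0, "tz": 0, "twist": 0}, {"tx": 0, "ty": 0, "tz": 0, "twist": 0}]}}

```text
clock: 16.05
position: [0.6368, 0.2182, 0.0346]
ee_rot: [1.603, 2.701, 0.001]
force: [-1.0, -0.1, 0.5]
width: 0.645
gripper_force: 0.0
```

{"op": "move_arm", "data": {"motion": [{"tx": 0, "ty": 0, "tz": 0, "twist": 0}, {"tx": 0, "ty": 0, "tz": 0, "twist": 0}, {"tx": 0, "ty": 0, "tz": 0, "twist": 0}, {"tx": 0, "ty": 0, "tz": 0, "twist": 0}, {"tx": 0, "ty": 0, "tz": 0, "twist": 0}, {"tx": 0, "ty": 0, "tz": 0, "twist": 0}, {"tx": 0, "ty": 0, "tz": 0, "twist": 0}, {"tx": 0, "ty": 0, "tz": 0, "twist": 0}], "gripper": 1, "squeeze": 12}}

```text
clock: 16.85
position: [0.6362, 0.2182, 0.0338]
ee_rot: [1.603, 2.702, 0.0]
force: [-0.0, -0.2, 2.4]
width: 0.304
gripper_force: 12.0
```

{"op": "move_arm", "data": {"motion": [{"tx": 0, "ty": 0, "tz": -0.01, "twist": 0}, {"tx": 0, "ty": 0, "tz": -0.03, "twist": 0}, {"tx": 0, "ty": 0, "tz": -0.04, "twist": 0}, {"tx": 0, "ty": 0, "tz": -0.04, "twist": 0}, {"tx": 0, "ty": 0, "tz": 0, "twist": 0}]}}

```text
clock: 17.35
position: [0.6397, 0.2187, 0.1606]
ee_rot: [1.601, 2.696, 0.012]
force: [0.7, 0.3, 0.1]
width: 0.303
gripper_force: 12.0
```

Run:
```python
from h import *
plan((.537,-.031,.14),81.7,.035)
print(arm.observe())
```

```text
from [0.6397 0.2187 0.1606] az 28.6 n 8
{"tx": -0.0213, "ty": -0.0262, "tz": 0.0023, "twist": -0.0737}, {"tx": -0.0181, "ty": -0.0285, "tz": 0.0023, "twist": -0.0737}, {"tx": -0.0147, "ty": -0.0304, "tz": 0.0023, "twist": -0.0737}, {"tx": -0.0110, "ty": -0.0319, "tz": 0.0023, "twist": -0.0737}, {"tx": -0.0073, "ty": -0.0330, "tz": 0.0023, "twist": -0.0737}, {"tx": -0.0034, "ty": -0.0336, "tz": 0.0023, "twist": -0.0737}, {"tx": 0.0005, "ty": -0.0338, "tz": 0.0023, "twist": -0.0737}, {"tx": 0.0044, "ty": -0.0335, "tz": 0.0023, "twist": -0.0737}, 
{'clock': 17.35, 'joints': array([-0.66142217,  0.58518012,  0.402013  ,  1.54895812, -0.2525173 ,
        1.04890454,  0.30424704]), 'dq': array([ 0.00753172,  0.0534679 , -0.02500801,  0.07443637, -0.0136725 ,
       -0.07093996,  0.01346511]), 'joint_efforts': array([ -1.23306021, -72.76207924,   7.60308355, -28.781147  ,
         0.10166642,   1.47622224,  -0.216071  ]), 'position': array([0.63968142, 0.21868223, 0.16056156]), 'ee_rot': array([1.60053473, 2.69613109, 0.01228902]), 'force': array([0.66755843, 0.25461634, 0.11843761]), 'ft_torque': array([-0.08655798, -0.02815462, -0.01742258]), 'gripper_force': 11.99988842010498, 'width': 0.302744495688579}
```

{"op": "move_arm", "data": {"motion": [{"tx": -0.021, "ty": -0.026, "tz": 0.002, "twist": -0.074}, {"tx": -0.018, "ty": -0.028, "tz": 0.002, "twist": -0.074}, {"tx": -0.015, "ty": -0.03, "tz": 0.002, "twist": -0.074}, {"tx": -0.011, "ty": -0.032, "tz": 0.002, "twist": -0.074}, {"tx": -0.007, "ty": -0.033, "tz": 0.002, "twist": -0.074}, {"tx": -0.003, "ty": -0.034, "tz": 0.002, "twist": -0.074}, {"tx": 0, "ty": -0.034, "tz": 0.002, "twist": -0.074}, {"tx": 0.004, "ty": -0.034, "tz": 0.002, "twist": -0.074}, {"tx": 0, "ty": 0, "tz": 0.02, "twist": 0}, {"tx": 0, "ty": 0, "tz": 0, "twist": 0}, {"tx": 0, "ty": 0, "tz": 0, "twist": 0}, {"tx": 0, "ty": 0, "tz": 0, "twist": 0}]}}

```text
clock: 18.55
position: [0.5351, -0.0311, 0.1183]
ee_rot: [0.22, 3.133, 0.001]
force: [-0.3, 0.1, -0.3]
width: 0.302
gripper_force: 12.0
```

Run:
```python
from h import *
plan((.537,-.031,.058),81.7,.035)
s=arm.get_image("scene")[170:260,270:390,::-1]; t=arm.get_image("top")[140:230,290:410,::-1]
cv2.imwrite("pics/i.png",cv2.resize(np.vstack([s,t]),None,fx=3.3,fy=3.3,interpolation=cv2.INTER_CUBIC))
```

```text
from [ 0.5351 -0.0311  0.1183] az 82.0 n 2
{"tx": -0.0009, "ty": 0.0002, "tz": 0.0302, "twist": 0.0016}, {"tx": -0.0009, "ty": 0.0002, "tz": 0.0302, "twist": 0.0016},
```

View pics/i.png

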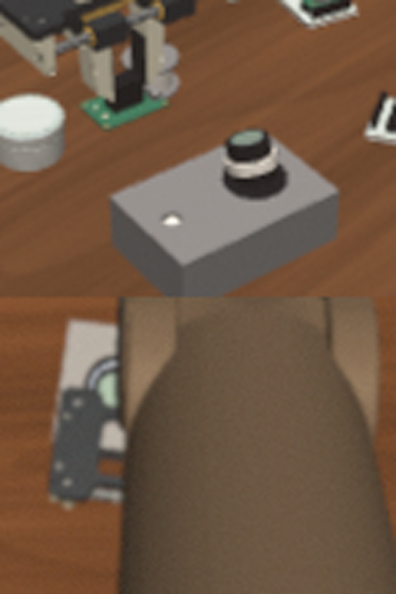

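The board hangs level, gripped at the relay's ends, left of the camera base at about (308,203) in the scene view. I'll lower it beside the base and touch the base's side face to locate its rim relative to the board edge.

{"op": "move_arm", "data": {"motion": [{"tx": -0.0, "ty": 0, "tz": 0.03, "twist": 0.003}, {"tx": 0, "ty": 0, "tz": 0.03, "twist": 0}, {"tx": 0, "ty": 0, "tz": 0, "twist": 0}, {"tx": 0, "ty": 0, "tz": 0, "twist": 0}]}}

```text
clock: 19.05
position: [0.5345, -0.0318, 0.0581]
ee_rot: [-0.228, -3.133, 0.0]
force: [0.3, 0.7, 0.3]
width: 0.303
gripper_force: 12.0
```

{"op": "move_arm", "data": {"motion": [{"tx": -0.003, "ty": 0, "tz": 0, "twist": 0}, {"tx": -0.003, "ty": 0, "tz": 0, "twist": 0}, {"tx": 0, "ty": 0, "tz": 0, "twist": 0}]}}

```text
clock: 19.35
position: [0.5418, -0.033, 0.0589]
ee_rot: [0.229, 3.131, 0.0]
force: [0.2, 0.1, -1.1]
width: 0.3
gripper_force: 12.0
```

{"op": "move_arm", "data": {"motion": [{"tx": -0.002, "ty": 0, "tz": 0, "twist": 0}, {"tx": 0, "ty": 0, "tz": 0, "twist": 0}]}}

```text
clock: 19.55
position: [0.5428, -0.0334, 0.0581]
ee_rot: [0.229, 3.133, 0.0]
force: [0.1, -1.2, -0.6]
width: 0.305
gripper_force: 12.0
```

{"op": "move_arm", "data": {"motion": [{"tx": -0.002, "ty": 0, "tz": 0, "twist": 0}, {"tx": 0, "ty": 0, "tz": 0, "twist": 0}]}}

```text
clock: 19.75
position: [0.5446, -0.0336, 0.0577]
ee_rot: [0.229, 3.133, 0.0]
force: [0.2, 0.1, 0.4]
width: 0.301
gripper_force: 12.0
```

{"op": "move_arm", "data": {"motion": [{"tx": -0.0015, "ty": 0, "tz": 0, "twist": 0}, {"tx": 0, "ty": 0, "tz": 0, "twist": 0}]}}

```text
clock: 19.95
position: [0.546, -0.0338, 0.0577]
ee_rot: [0.229, 3.133, 0.0]
force: [-0.3, -0.7, -0.5]
width: 0.3
gripper_force: 12.0
```

{"op": "move_arm", "data": {"motion": [{"tx": -0.001, "ty": 0, "tz": 0, "twist": 0}, {"tx": 0, "ty": 0, "tz": 0, "twist": 0}]}}

```text
clock: 20.15
position: [0.547, -0.034, 0.0577]
ee_rot: [0.229, 3.133, 0.0]
force: [-0.2, -1.0, 0.3]
width: 0.303
gripper_force: 12.0
```

{"op": "move_arm", "data": {"motion": [{"tx": -0.001, "ty": 0, "tz": 0, "twist": 0}, {"tx": 0, "ty": 0, "tz": 0, "twist": 0}]}}

```text
clock: 20.35
position: [0.548, -0.0341, 0.0577]
ee_rot: [0.229, 3.133, 0.0]
force: [-0.1, 0.5, -0.0]
width: 0.306
gripper_force: 12.0
```

{"op": "move_arm", "data": {"motion": [{"tx": -0.001, "ty": 0, "tz": 0, "twist": 0}, {"tx": 0, "ty": 0, "tz": 0, "twist": 0}]}}

```text
clock: 20.55
position: [0.5489, -0.0343, 0.0577]
ee_rot: [-0.229, -3.133, -0.0]
force: [-0.1, 0.1, -1.1]
width: 0.302
gripper_force: 12.0
```

{"op": "move_arm", "data": {"motion": [{"tx": -0.001, "ty": 0, "tz": 0, "twist": 0}, {"tx": 0, "ty": 0, "tz": 0, "twist": 0}]}}

```text
clock: 20.75
position: [0.5492, -0.0343, 0.0575]
ee_rot: [-0.229, -3.132, -0.0]
force: [-2.4, 0.1, 0.2]
width: 0.305
gripper_force: 12.0
```

{"op": "move_arm", "data": {"motion": [{"tx": -0.001, "ty": 0, "tz": 0, "twist": 0}, {"tx": 0, "ty": 0, "tz": 0, "twist": 0}]}}

```text
clock: 20.95
position: [0.5498, -0.0346, 0.0574]
ee_rot: [-0.229, -3.131, 0.0]
force: [-5.5, -0.8, 2.2]
width: 0.301
gripper_force: 12.0
```

Run:
```python
from h import *
s=arm.observe();print(s["position"],s["force"],s["ft_torque"])
save("scene","j.png",(270,180,390,270),6)
```

```text
[ 0.5497933  -0.03455935  0.05741827] [-5.46290934 -0.75852845  2.20458883] [-0.00497993  1.20666086  0.05906108]
```

View pics/j.png

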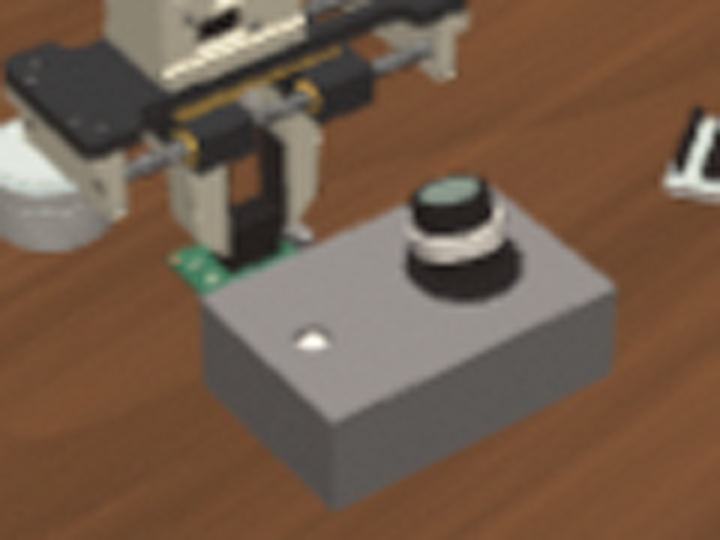

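The scene shows the board's far edge meeting the base's robot-side face at about (305,228). Contact came at TCP x ≈ 0.549, so the rim is now located. Next I'll lift, shift 4 mm over the rim, soften the grip, and press to pivot the board.

{"op": "move_arm", "data": {"motion": [{"tx": 0.006, "ty": 0, "tz": 0, "twist": 0}, {"tx": 0, "ty": 0, "tz": -0.015, "twist": 0}, {"tx": 0, "ty": 0, "tz": -0.01, "twist": 0}, {"tx": -0.005, "ty": 0, "tz": 0, "twist": 0}, {"tx": -0.003, "ty": 0, "tz": 0, "twist": 0}, {"tx": 0, "ty": 0, "tz": 0, "twist": 0}, {"tx": 0, "ty": 0, "tz": 0, "twist": 0}, {"tx": 0, "ty": 0, "tz": 0, "twist": 0}]}}

```text
clock: 21.8
position: [0.5525, -0.0348, 0.0823]
ee_rot: [-0.229, -3.133, 0.0]
force: [0.4, 0.3, -0.9]
width: 0.304
gripper_force: 12.0
```

{"op": "move_arm", "data": {"motion": [{"tx": -0.0005, "ty": 0, "tz": 0.008, "twist": 0}, {"tx": 0, "ty": 0, "tz": 0.0045, "twist": 0}, {"tx": 0, "ty": 0, "tz": 0, "twist": 0}, {"tx": 0, "ty": 0, "tz": 0, "twist": 0}], "squeeze": 5}}

```text
clock: 22.2
position: [0.5531, -0.0349, 0.0699]
ee_rot: [-0.229, -3.133, 0.0]
force: [-0.1, 0.0, -0.6]
width: 0.311
gripper_force: 5.0
```

{"op": "move_arm", "data": {"motion": [{"tx": 0, "ty": 0, "tz": 0.001, "twist": 0}, {"tx": 0, "ty": 0, "tz": 0, "twist": 0}]}}

```text
clock: 22.4
position: [0.5534, -0.0349, 0.0693]
ee_rot: [0.229, 3.133, 0.0]
force: [0.4, -0.3, -0.5]
width: 0.303
gripper_force: 5.0
```

{"op": "move_arm", "data": {"motion": [{"tx": 0, "ty": 0, "tz": 0.001, "twist": 0}, {"tx": 0, "ty": 0, "tz": 0, "twist": 0}]}}

```text
clock: 22.6
position: [0.5533, -0.0349, 0.0682]
ee_rot: [0.229, 3.133, 0.0]
force: [-0.1, -0.7, -0.5]
width: 0.305
gripper_force: 5.0
```

{"op": "move_arm", "data": {"motion": [{"tx": 0, "ty": 0, "tz": 0.001, "twist": 0}, {"tx": 0, "ty": 0, "tz": 0, "twist": 0}]}}

```text
clock: 22.8
position: [0.5531, -0.0349, 0.0673]
ee_rot: [-0.229, -3.133, -0.0]
force: [-2.5, 0.2, 3.6]
width: 0.301
gripper_force: 5.0
```

{"op": "move_arm", "data": {"motion": [{"tx": 0, "ty": 0, "tz": 0.001, "twist": 0}, {"tx": 0, "ty": 0, "tz": 0.001, "twist": 0}]}}

```text
clock: 23.0
position: [0.5526, -0.0348, 0.0652]
ee_rot: [-0.229, -3.132, -0.0]
force: [-3.7, 1.1, 5.6]
width: 0.302
gripper_force: 5.0
```

{"op": "move_arm", "data": {"motion": [{"tx": 0, "ty": 0, "tz": 0.0015, "twist": 0}, {"tx": 0, "ty": 0, "tz": 0, "twist": 0}]}}

```text
clock: 23.2
position: [0.5524, -0.0348, 0.0635]
ee_rot: [-0.229, -3.132, -0.0]
force: [-5.1, 0.8, 3.6]
width: 0.301
gripper_force: 5.0
```

Run:
```python
from h import *
s=arm.observe();print(s["position"],s["force"])
save("scene","k.png",(280,190,370,250),8)
```

```text
[ 0.55243788 -0.03479425  0.06352764] [-5.06285855  0.75551838  3.61303947]
```

View pics/k.png

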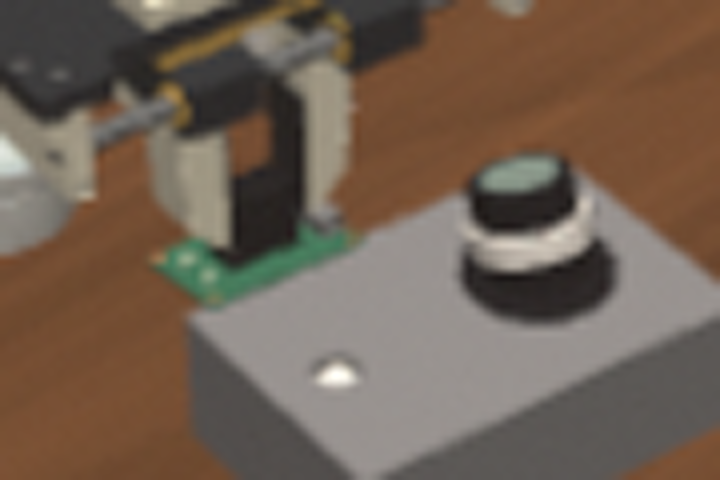

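The scene shows the board's far edge riding up on the base rim at about (320,222). I'll tighten the grip, lift, and measure the tilt by touch.

{"op": "move_arm", "data": {"motion": [{"tx": 0, "ty": 0, "tz": 0, "twist": 0}, {"tx": 0, "ty": 0, "tz": 0, "twist": 0}, {"tx": 0, "ty": 0, "tz": -0.01, "twist": 0}, {"tx": 0, "ty": 0, "tz": -0.02, "twist": 0}, {"tx": -0.03, "ty": -0.005, "tz": 0, "twist": 0}, {"tx": -0.02, "ty": -0.002, "tz": 0, "twist": 0}, {"tx": 0, "ty": 0, "tz": 0, "twist": 0}, {"tx": 0, "ty": 0, "tz": 0.01, "twist": 0}, {"tx": 0, "ty": 0, "tz": 0, "twist": 0}, {"tx": 0, "ty": 0, "tz": 0, "twist": 0}], "squeeze": 25}}

```text
clock: 24.25
position: [0.6007, -0.0487, 0.0832]
ee_rot: [-0.228, -3.132, -0.0]
force: [-0.2, -0.1, -1.2]
width: 0.301
gripper_force: 25.0
```

```bash
cat > fit.py <<'E'
from h import *
from scipy.optimize import minimize
def fit(cam="scene",yaw=81.7):
    im=arm.get_image(cam).astype(int);r,g,b=im[...,0],im[...,1],im[...,2]
    s=arm.observe();p=s["position"];M=R.from_rotvec(s["ee_rot"]).as_matrix();az=np.arctan2(M[1,1],M[0,1])
    u,v=proj(cam,p).astype(int);m=np.zeros(r.shape,bool);w=45
    box=np.zeros_like(m);box[v-w:v+w,u-w:u+w]=1
    m=(g>r+12)&(g>b+5)&box
    n,l,st,_=cv2.connectedComponentsWithStats(m.astype(np.uint8));k=1+np.argmax(st[1:,4]);m=l==k
    ys,xs=np.nonzero(m)
    print("green px",m.sum(),"box",xs.min(),xs.max(),ys.min(),ys.max(),"az",np.degrees(az).round(2),"pos",p.round(4))
    e1=np.array([np.cos(az),np.sin(az),0]);ex=np.array([-np.sin(az),np.cos(az),0])
    return m,p,e1,ex
E
python3 - <<'E'
from fit import *
m,p,e1,ex=fit()
sub=m.astype(int);ys,xs=np.nonzero(m)
for y in range(ys.min()-1,ys.max()+2):print(y,''.join('#' if m[y,x] else '.' for x in range(xs.min()-1,xs.max()+2)))
E
```

```text
green px 125 box 307 333 223 233 az 81.66 pos [ 0.601  -0.0488  0.0835]
222 .............................
223 ....................##...#...
224 ....................########.
225 ....####..........##########.
226 ..#######.......##########...
227 ..########...###########.....
228 .#####################.......
229 ...################..........
230 ....#############............
231 .....#########...............
232 .......#..##.................
233 .........##..................
234 .............................
```

{"op": "move_arm", "data": {"motion": [{"tx": 0, "ty": 0, "tz": 0.005, "twist": 0}, {"tx": 0, "ty": 0, "tz": 0.0015, "twist": 0}, {"tx": 0, "ty": 0, "tz": 0, "twist": 0}, {"tx": 0, "ty": 0, "tz": 0, "twist": 0}]}}

```text
clock: 24.7
position: [0.6017, -0.0491, 0.0772]
ee_rot: [-0.229, -3.133, -0.0]
force: [0.3, 0.9, -0.2]
width: 0.303
gripper_force: 25.0
```

{"op": "move_arm", "data": {"motion": [{"tx": 0, "ty": 0, "tz": 0.001, "twist": 0}, {"tx": 0, "ty": 0, "tz": 0, "twist": 0}]}}

```text
clock: 24.9
position: [0.6017, -0.0491, 0.0762]
ee_rot: [0.229, 3.133, 0.0]
force: [0.4, 0.1, -0.9]
width: 0.304
gripper_force: 25.0
```

{"op": "move_arm", "data": {"motion": [{"tx": 0, "ty": 0, "tz": 0.001, "twist": 0}, {"tx": 0, "ty": 0, "tz": 0, "twist": 0}]}}

```text
clock: 25.1
position: [0.6016, -0.0491, 0.0751]
ee_rot: [-0.229, -3.133, -0.0]
force: [0.6, -0.0, -0.8]
width: 0.298
gripper_force: 25.0
```

{"op": "move_arm", "data": {"motion": [{"tx": 0, "ty": 0, "tz": 0.001, "twist": 0}, {"tx": 0, "ty": 0, "tz": 0, "twist": 0}]}}

```text
clock: 25.3
position: [0.6016, -0.0491, 0.0741]
ee_rot: [-0.229, -3.133, -0.0]
force: [-0.4, 0.5, 0.1]
width: 0.3
gripper_force: 25.0
```

{"op": "move_arm", "data": {"motion": [{"tx": 0, "ty": 0, "tz": 0.001, "twist": 0}, {"tx": 0, "ty": 0, "tz": 0, "twist": 0}]}}

```text
clock: 25.5
position: [0.6017, -0.0491, 0.0731]
ee_rot: [-0.229, -3.133, -0.0]
force: [0.6, -0.4, -0.5]
width: 0.299
gripper_force: 25.0
```

{"op": "move_arm", "data": {"motion": [{"tx": 0, "ty": 0, "tz": 0.0005, "twist": 0}, {"tx": 0, "ty": 0, "tz": 0, "twist": 0}]}}

```text
clock: 25.7
position: [0.6017, -0.0491, 0.0727]
ee_rot: [-0.229, -3.133, -0.0]
force: [-0.3, 0.3, -0.3]
width: 0.298
gripper_force: 25.0
```

{"op": "move_arm", "data": {"motion": [{"tx": 0, "ty": 0, "tz": 0.0005, "twist": 0}, {"tx": 0, "ty": 0, "tz": 0, "twist": 0}]}}

```text
clock: 25.9
position: [0.6017, -0.0491, 0.0722]
ee_rot: [-0.229, -3.133, -0.0]
force: [-1.0, 0.2, -0.6]
width: 0.297
gripper_force: 25.0
```

{"op": "move_arm", "data": {"motion": [{"tx": 0, "ty": 0, "tz": 0.0005, "twist": 0}, {"tx": 0, "ty": 0, "tz": 0, "twist": 0}]}}

```text
clock: 26.1
position: [0.6017, -0.0491, 0.0717]
ee_rot: [-0.229, -3.133, -0.0]
force: [-0.3, -0.9, 0.0]
width: 0.3
gripper_force: 25.0
```

{"op": "move_arm", "data": {"motion": [{"tx": 0, "ty": 0, "tz": 0.0005, "twist": 0}, {"tx": 0, "ty": 0, "tz": 0, "twist": 0}]}}

```text
clock: 26.3
position: [0.6017, -0.0491, 0.0711]
ee_rot: [-0.229, -3.133, -0.0]
force: [0.8, 0.3, -0.9]
width: 0.301
gripper_force: 25.0
```

{"op": "move_arm", "data": {"motion": [{"tx": 0, "ty": 0, "tz": 0.0005, "twist": 0}, {"tx": 0, "ty": 0, "tz": 0, "twist": 0}]}}

```text
clock: 26.5
position: [0.6017, -0.0491, 0.0707]
ee_rot: [-0.229, -3.133, -0.0]
force: [0.1, -0.4, -0.2]
width: 0.3
gripper_force: 25.0
```

{"op": "move_arm", "data": {"motion": [{"tx": 0, "ty": 0, "tz": 0.0005, "twist": 0}, {"tx": 0, "ty": 0, "tz": 0, "twist": 0}]}}

```text
clock: 26.7
position: [0.6017, -0.0491, 0.0702]
ee_rot: [-0.229, -3.133, -0.0]
force: [-0.5, -0.8, -1.1]
width: 0.305
gripper_force: 25.0
```

{"op": "move_arm", "data": {"motion": [{"tx": 0, "ty": 0, "tz": 0.0005, "twist": 0}, {"tx": 0, "ty": 0, "tz": 0, "twist": 0}]}}

```text
clock: 26.9
position: [0.6017, -0.0491, 0.0697]
ee_rot: [0.229, 3.133, 0.0]
force: [-0.0, -0.7, -0.3]
width: 0.295
gripper_force: 25.0
```

{"op": "move_arm", "data": {"motion": [{"tx": 0, "ty": 0, "tz": 0.0005, "twist": 0}, {"tx": 0, "ty": 0, "tz": 0, "twist": 0}]}}

```text
clock: 27.1
position: [0.6017, -0.0491, 0.0692]
ee_rot: [-0.229, -3.133, -0.0]
force: [-0.0, -0.4, -0.4]
width: 0.303
gripper_force: 25.0
```

{"op": "move_arm", "data": {"motion": [{"tx": 0, "ty": 0, "tz": 0.001, "twist": 0}, {"tx": 0, "ty": 0, "tz": 0, "twist": 0}]}}

```text
clock: 27.3
position: [0.6021, -0.0491, 0.0686]
ee_rot: [0.229, 3.133, 0.0]
force: [-0.9, -0.3, 4.4]
width: 0.301
gripper_force: 25.0
```

{"op": "move_arm", "data": {"motion": [{"tx": 0, "ty": 0, "tz": 0.001, "twist": 0}, {"tx": 0, "ty": 0, "tz": 0, "twist": 0}]}}

```text
clock: 27.5
position: [0.6025, -0.0492, 0.0682]
ee_rot: [0.229, 3.132, 0.0]
force: [-1.2, -0.6, 9.1]
width: 0.302
gripper_force: 25.0
```

Run:
```python
from fit import *
s=arm.observe();print(s["position"],s["force"],s["clock"])
m,p,e1,ex=fit();ys,xs=np.nonzero(m)
for y in range(ys.min()-1,ys.max()+2):print(y,''.join('#' if m[y,x] else '.' for x in range(xs.min()-1,xs.max()+2)))
# predicted board top corners for tilt th (deg), pivot 4.6mm above TCP, h=22.4
for th in(0,9,18,27):
  t=np.radians(th);n=np.cos(t)*np.array([0,0,1])+np.sin(t)*ex;b=np.cos(t)*ex-np.sin(t)*np.array([0,0,1])
  c=p+[0,0,.0046]-.0204*n
  print(th,[proj("scene",c+i*.03*e1+j*.02*b).round(1).tolist() for i,j in((1,1),(1,-1),(-1,-1),(-1,1))],"low z",(c-.002*n+.02*b)[2].round(4))
```

```text
[ 0.60251972 -0.0491674   0.06818968] [-1.17432047 -0.56494404  9.14103443] 27.5
green px 132 box 307 333 228 238 az 81.64 pos [ 0.6025 -0.0491  0.0682]
227 .............................
228 ....................###..##..
229 .....###............#######..
230 ...######.........##########.
231 ...#######......##########...
232 .#####.####...##########.....
233 ..####################.......
234 ...#################.........
235 .....############............
236 ......#########..............
237 .......######................
238 .........#...................
239 .............................
0 [[325.3, 222.6], [334.2, 230.5], [314.9, 239.4], [306.2, 231.1]] low z 0.0504
9 [[326.0, 224.1], [334.9, 230.0], [315.5, 239.0], [306.9, 232.7]] low z 0.0476
18 [[326.9, 225.5], [335.5, 229.4], [316.0, 238.4], [307.8, 234.2]] low z 0.0453
27 [[327.8, 226.8], [335.9, 228.5], [316.4, 237.5], [308.7, 235.5]] low z 0.0438
```

The touch measurements give a tilt of about 8–9°, with about 2 mm of slip. Rim friction worked against the pivot. I'll press again while drawing the board towards the robot, so that friction helps the rotation.

{"op": "move_arm", "data": {"motion": [{"tx": 0, "ty": 0, "tz": -0.016, "twist": 0}, {"tx": 0.024, "ty": 0, "tz": 0, "twist": 0}, {"tx": 0.024, "ty": 0, "tz": 0, "twist": 0}, {"tx": 0, "ty": 0, "tz": 0, "twist": 0}, {"tx": 0, "ty": 0, "tz": 0.01, "twist": 0}, {"tx": 0, "ty": 0, "tz": 0.006, "twist": 0}, {"tx": 0, "ty": 0, "tz": 0, "twist": 0}, {"tx": 0, "ty": 0, "tz": 0, "twist": 0}]}}

```text
clock: 28.35
position: [0.5545, -0.0423, 0.0667]
ee_rot: [-0.229, -3.133, 0.0]
force: [0.2, -0.3, -0.2]
width: 0.301
gripper_force: 25.0
```

{"op": "move_arm", "data": {"motion": [{"tx": 0, "ty": 0, "tz": 0.001, "twist": 0}, {"tx": 0, "ty": 0, "tz": 0, "twist": 0}]}}

```text
clock: 28.55
position: [0.5545, -0.0422, 0.0662]
ee_rot: [0.229, 3.133, -0.0]
force: [-0.8, -0.9, -1.0]
width: 0.301
gripper_force: 25.0
```

{"op": "move_arm", "data": {"motion": [{"tx": 0, "ty": 0, "tz": 0.001, "twist": 0}, {"tx": 0, "ty": 0, "tz": 0, "twist": 0}]}}

```text
clock: 28.75
position: [0.5543, -0.0421, 0.0652]
ee_rot: [0.229, 3.133, 0.0]
force: [-0.1, 0.0, -0.1]
width: 0.302
gripper_force: 25.0
```

{"op": "move_arm", "data": {"motion": [{"tx": 0, "ty": 0, "tz": 0.001, "twist": 0}, {"tx": 0, "ty": 0, "tz": 0, "twist": 0}]}}

```text
clock: 28.95
position: [0.5543, -0.0421, 0.0642]
ee_rot: [0.229, 3.133, 0.0]
force: [0.7, -0.3, -0.7]
width: 0.297
gripper_force: 25.0
```

{"op": "move_arm", "data": {"motion": [{"tx": 0, "ty": 0, "tz": 0.0005, "twist": 0}, {"tx": 0.001, "ty": 0, "tz": 0.0007, "twist": 0}, {"tx": 0.001, "ty": 0, "tz": 0.0007, "twist": 0}, {"tx": 0.001, "ty": 0, "tz": 0.0007, "twist": 0}, {"tx": 0.001, "ty": 0, "tz": 0.0006, "twist": 0}], "squeeze": 5}}

```text
clock: 29.45
position: [0.5504, -0.0415, 0.0611]
ee_rot: [0.229, 3.133, 0.0]
force: [1.2, -0.4, 0.1]
width: 0.305
gripper_force: 5.0
```

{"op": "move_arm", "data": {"motion": [{"tx": 0.001, "ty": 0, "tz": 0.0006, "twist": 0}, {"tx": 0.001, "ty": 0, "tz": 0.0006, "twist": 0}, {"tx": 0.001, "ty": 0, "tz": 0.0006, "twist": 0}]}}

```text
clock: 29.75
position: [0.5472, -0.0411, 0.0592]
ee_rot: [-0.229, -3.133, -0.0]
force: [-0.4, -1.7, 1.7]
width: 0.3
gripper_force: 5.0
```

{"op": "move_arm", "data": {"motion": [{"tx": 0, "ty": 0, "tz": 0, "twist": 0}, {"tx": 0, "ty": 0, "tz": -0.01, "twist": 0}, {"tx": 0, "ty": 0, "tz": -0.014, "twist": 0}, {"tx": -0.027, "ty": 0, "tz": 0, "twist": 0}, {"tx": -0.027, "ty": 0, "tz": 0, "twist": 0}, {"tx": 0, "ty": 0, "tz": 0.006, "twist": 0}, {"tx": 0, "ty": 0, "tz": 0, "twist": 0}, {"tx": 0, "ty": 0, "tz": 0, "twist": 0}], "squeeze": 25}}

```text
clock: 30.55
position: [0.5994, -0.0488, 0.077]
ee_rot: [-0.229, -3.131, -0.0]
force: [-0.3, 0.1, -0.6]
width: 0.302
gripper_force: 25.0
```

```bash
cat >> fit.py <<'E'
def show(s0=0.0,ths=(0,6,12,18,24)):
  m,p,e1,ex=fit();ys,xs=np.nonzero(m)
  for y in range(ys.min()-1,ys.max()+2):print(y,''.join('#' if m[y,x] else '.' for x in range(xs.min()-1,xs.max()+2)))
  for th in ths:
    t=np.radians(th);n=np.cos(t)*np.array([0,0,1])+np.sin(t)*ex;b=np.cos(t)*ex-np.sin(t)*np.array([0,0,1])
    c=p+[0,0,.0046]-(.0204-s0)*n
    print(th,[proj("scene",c+i*.03*e1+j*.02*b).round(1).tolist() for i,j in((1,1),(1,-1),(-1,-1),(-1,1))])
E
python3 -c "
from fit import *
show(.002)"
```

```text
green px 99 box 308 333 225 233 az 81.65 pos [ 0.5996 -0.0488  0.0772]
224 ............................
225 ...................###.##...
226 ..................#########.
227 ................#########...
228 ....####......#########.....
229 ..########..#########.......
230 .#################..........
231 .######..#######............
232 ...###########..............
233 .....##..###................
234 ............................
0 [[324.6, 218.7], [333.6, 226.6], [314.1, 235.5], [305.4, 227.2]]
6 [[325.0, 219.7], [334.0, 226.2], [314.5, 235.2], [305.8, 228.3]]
12 [[325.5, 220.7], [334.3, 225.8], [314.8, 234.8], [306.3, 229.2]]
18 [[326.1, 221.6], [334.6, 225.3], [315.1, 234.3], [306.9, 230.2]]
24 [[326.6, 222.5], [334.9, 224.7], [315.3, 233.7], [307.4, 231.1]]
```

{"op": "move_arm", "data": {"motion": [{"tx": 0, "ty": 0, "tz": 0.003, "twist": 0}, {"tx": 0, "ty": 0, "tz": 0, "twist": 0}]}}

```text
clock: 30.8
position: [0.6001, -0.0488, 0.074]
ee_rot: [-0.229, -3.133, -0.0]
force: [-0.0, -0.3, -1.0]
width: 0.303
gripper_force: 25.0
```

{"op": "move_arm", "data": {"motion": [{"tx": 0, "ty": 0, "tz": 0.001, "twist": 0}, {"tx": 0, "ty": 0, "tz": 0, "twist": 0}]}}

```text
clock: 31.0
position: [0.6006, -0.0489, 0.0732]
ee_rot: [-0.229, -3.133, -0.0]
force: [0.6, 0.3, 0.8]
width: 0.301
gripper_force: 25.0
```

{"op": "move_arm", "data": {"motion": [{"tx": 0, "ty": 0, "tz": 0.001, "twist": 0}, {"tx": 0, "ty": 0, "tz": 0, "twist": 0}]}}

```text
clock: 31.2
position: [0.6007, -0.0489, 0.0721]
ee_rot: [-0.229, -3.133, -0.0]
force: [-0.3, 0.6, -0.9]
width: 0.305
gripper_force: 25.0
```

{"op": "move_arm", "data": {"motion": [{"tx": 0, "ty": 0, "tz": 0.001, "twist": 0}, {"tx": 0, "ty": 0, "tz": 0, "twist": 0}]}}

```text
clock: 31.4
position: [0.6008, -0.0489, 0.0712]
ee_rot: [0.229, 3.133, 0.0]
force: [-0.6, -0.1, -0.3]
width: 0.3
gripper_force: 25.0
```

{"op": "move_arm", "data": {"motion": [{"tx": 0, "ty": 0, "tz": 0.0006, "twist": 0}, {"tx": 0, "ty": 0, "tz": 0, "twist": 0}]}}

```text
clock: 31.6
position: [0.601, -0.049, 0.071]
ee_rot: [0.229, 3.133, 0.0]
force: [-1.1, -0.8, 3.5]
width: 0.298
gripper_force: 25.0
```

{"op": "move_arm", "data": {"motion": [{"tx": 0, "ty": 0, "tz": 0.0006, "twist": 0}, {"tx": 0, "ty": 0, "tz": 0, "twist": 0}]}}

```text
clock: 31.8
position: [0.6012, -0.049, 0.0708]
ee_rot: [0.229, 3.132, 0.0]
force: [-1.2, 0.2, 9.1]
width: 0.304
gripper_force: 25.0
```

{"op": "move_arm", "data": {"motion": [{"tx": 0, "ty": 0, "tz": 0.0006, "twist": 0}, {"tx": 0, "ty": 0, "tz": 0, "twist": 0}]}}

```text
clock: 32.0
position: [0.6015, -0.0491, 0.0705]
ee_rot: [0.229, 3.132, 0.0]
force: [-1.3, 0.5, 11.7]
width: 0.303
gripper_force: 25.0
```

{"op": "move_arm", "data": {"motion": [{"tx": 0, "ty": 0, "tz": -0.014, "twist": 0}, {"tx": 0.026, "ty": 0, "tz": 0, "twist": 0}, {"tx": 0.026, "ty": 0, "tz": 0, "twist": 0}, {"tx": 0, "ty": 0, "tz": 0.01, "twist": 0}, {"tx": 0, "ty": 0, "tz": 0.008, "twist": 0}, {"tx": 0, "ty": 0, "tz": 0, "twist": 0}, {"tx": 0, "ty": 0, "tz": 0, "twist": 0}]}}

```text
clock: 32.7
position: [0.55, -0.0415, 0.0652]
ee_rot: [-0.229, -3.133, 0.0]
force: [-0.0, -0.5, -1.1]
width: 0.301
gripper_force: 25.0
```

{"op": "move_arm", "data": {"motion": [{"tx": 0, "ty": 0, "tz": 0.001, "twist": 0}, {"tx": 0, "ty": 0, "tz": 0, "twist": 0}]}}

```text
clock: 32.9
position: [0.5497, -0.0415, 0.0644]
ee_rot: [0.229, 3.133, 0.0]
force: [0.3, 0.2, -0.3]
width: 0.303
gripper_force: 25.0
```

{"op": "move_arm", "data": {"motion": [{"tx": 0, "ty": 0, "tz": 0.001, "twist": 0}, {"tx": 0, "ty": 0, "tz": 0, "twist": 0}]}}

```text
clock: 33.1
position: [0.5493, -0.0414, 0.0634]
ee_rot: [0.229, 3.133, 0.0]
force: [-0.1, 0.4, -0.6]
width: 0.301
gripper_force: 25.0
```

{"op": "move_arm", "data": {"motion": [{"tx": 0, "ty": 0, "tz": 0.001, "twist": 0}, {"tx": 0, "ty": 0, "tz": 0, "twist": 0}]}}

```text
clock: 33.3
position: [0.5493, -0.0413, 0.0624]
ee_rot: [-0.229, -3.133, -0.0]
force: [-0.3, -0.0, -0.9]
width: 0.304
gripper_force: 25.0
```

{"op": "move_arm", "data": {"motion": [{"tx": 0, "ty": 0, "tz": 0.0006, "twist": 0}, {"tx": 0, "ty": 0, "tz": 0, "twist": 0}]}}

```text
clock: 33.5
position: [0.5493, -0.0414, 0.0618]
ee_rot: [-0.229, -3.133, -0.0]
force: [1.1, -0.6, 0.0]
width: 0.303
gripper_force: 25.0
```

{"op": "move_arm", "data": {"motion": [{"tx": 0, "ty": 0, "tz": 0.0006, "twist": 0}, {"tx": 0, "ty": 0, "tz": 0, "twist": 0}]}}

```text
clock: 33.7
position: [0.5492, -0.0414, 0.0612]
ee_rot: [-0.229, -3.133, -0.0]
force: [0.2, 0.5, -1.0]
width: 0.301
gripper_force: 25.0
```

{"op": "move_arm", "data": {"motion": [{"tx": 0, "ty": 0, "tz": 0.0006, "twist": 0}, {"tx": 0, "ty": 0, "tz": 0, "twist": 0}]}}

```text
clock: 33.9
position: [0.5493, -0.0414, 0.0606]
ee_rot: [-0.229, -3.133, -0.0]
force: [0.1, 0.6, -0.1]
width: 0.302
gripper_force: 25.0
```

{"op": "move_arm", "data": {"motion": [{"tx": 0, "ty": 0, "tz": 0.0006, "twist": 0}, {"tx": 0, "ty": 0, "tz": 0, "twist": 0}]}}

```text
clock: 34.1
position: [0.5493, -0.0414, 0.06]
ee_rot: [0.229, 3.133, 0.0]
force: [-0.3, -0.1, -0.3]
width: 0.3
gripper_force: 25.0
```

{"op": "move_arm", "data": {"motion": [{"tx": 0, "ty": 0, "tz": 0.0007, "twist": 0}, {"tx": 0, "ty": 0, "tz": 0, "twist": 0}]}}

```text
clock: 34.3
position: [0.5493, -0.0414, 0.0597]
ee_rot: [0.229, 3.133, 0.0]
force: [-1.8, 1.2, 5.5]
width: 0.297
gripper_force: 25.0
```

{"op": "move_arm", "data": {"motion": [{"tx": 0, "ty": 0, "tz": 0.0007, "twist": 0}, {"tx": 0, "ty": 0, "tz": 0, "twist": 0}]}}

```text
clock: 34.5
position: [0.5491, -0.0414, 0.0593]
ee_rot: [-0.229, -3.133, -0.0]
force: [-3.6, 0.0, 10.7]
width: 0.306
gripper_force: 25.0
```

{"op": "move_arm", "data": {"motion": [{"tx": 0, "ty": 0, "tz": 0.0007, "twist": 0}, {"tx": 0, "ty": 0, "tz": 0, "twist": 0}]}}

```text
clock: 34.7
position: [0.549, -0.0413, 0.0587]
ee_rot: [-0.229, -3.133, -0.001]
force: [-5.4, -0.3, 13.3]
width: 0.298
gripper_force: 25.0
```

The two touches give a tilt of about 20–21°. I'll ease it back about 2–3° by pressing the low edge lightly on the base's flat top with a softer grip.

{"op": "move_arm", "data": {"motion": [{"tx": 0, "ty": 0, "tz": -0.012, "twist": 0}, {"tx": 0, "ty": 0, "tz": -0.012, "twist": 0}, {"tx": -0.026, "ty": 0, "tz": 0, "twist": 0}, {"tx": -0.026, "ty": 0, "tz": 0, "twist": 0}, {"tx": 0, "ty": 0, "tz": 0.006, "twist": 0}, {"tx": 0, "ty": 0, "tz": 0.0035, "twist": 0}, {"tx": 0, "ty": 0, "tz": 0, "twist": 0}, {"tx": 0, "ty": 0, "tz": 0, "twist": 0}], "squeeze": 8}}

```text
clock: 35.5
position: [0.5998, -0.0488, 0.0724]
ee_rot: [-0.229, -3.132, -0.0]
force: [-0.1, 1.1, -0.2]
width: 0.305
gripper_force: 8.0
```

{"op": "move_arm", "data": {"motion": [{"tx": 0, "ty": 0, "tz": 0.0005, "twist": 0}, {"tx": 0, "ty": 0, "tz": 0, "twist": 0}]}}

```text
clock: 35.7
position: [0.6005, -0.0489, 0.0721]
ee_rot: [0.229, 3.133, 0.0]
force: [-0.4, 0.1, -0.4]
width: 0.304
gripper_force: 8.0
```

{"op": "move_arm", "data": {"motion": [{"tx": 0, "ty": 0, "tz": 0.0005, "twist": 0}, {"tx": 0, "ty": 0, "tz": 0, "twist": 0}]}}

```text
clock: 35.9
position: [0.6007, -0.0489, 0.0715]
ee_rot: [0.229, 3.133, 0.0]
force: [0.0, 0.2, -0.5]
width: 0.301
gripper_force: 8.0
```

{"op": "move_arm", "data": {"motion": [{"tx": -0.0007, "ty": 0, "tz": 0.0005, "twist": 0}, {"tx": 0, "ty": 0, "tz": 0, "twist": 0}]}}

```text
clock: 36.1
position: [0.6014, -0.049, 0.071]
ee_rot: [-0.229, -3.133, -0.0]
force: [-1.3, -0.5, 1.3]
width: 0.305
gripper_force: 8.0
```

{"op": "move_arm", "data": {"motion": [{"tx": -0.0007, "ty": 0, "tz": 0.0005, "twist": 0}, {"tx": 0, "ty": 0, "tz": 0, "twist": 0}]}}

```text
clock: 36.3
position: [0.6022, -0.0492, 0.0705]
ee_rot: [0.229, 3.133, 0.0]
force: [-0.6, 0.2, 2.0]
width: 0.303
gripper_force: 8.0
```

{"op": "move_arm", "data": {"motion": [{"tx": -0.0007, "ty": 0, "tz": 0.0005, "twist": 0}, {"tx": 0, "ty": 0, "tz": 0, "twist": 0}]}}

```text
clock: 36.5
position: [0.603, -0.0493, 0.07]
ee_rot: [0.229, 3.133, 0.0]
force: [-2.1, 0.6, 2.3]
width: 0.307
gripper_force: 8.0
```

{"op": "move_arm", "data": {"motion": [{"tx": 0, "ty": 0, "tz": 0, "twist": 0}, {"tx": 0, "ty": 0, "tz": -0.012, "twist": 0}, {"tx": 0.027, "ty": 0, "tz": 0, "twist": 0}, {"tx": 0.026, "ty": 0, "tz": 0, "twist": 0}, {"tx": 0, "ty": 0, "tz": 0.012, "twist": 0}, {"tx": 0, "ty": 0, "tz": 0.008, "twist": 0}, {"tx": 0, "ty": 0, "tz": 0, "twist": 0}, {"tx": 0, "ty": 0, "tz": 0, "twist": 0}], "squeeze": 25}}

```text
clock: 37.3
position: [0.5511, -0.0417, 0.0618]
ee_rot: [0.229, 3.133, -0.0]
force: [-0.1, -0.2, 0.4]
width: 0.302
gripper_force: 25.0
```

{"op": "move_arm", "data": {"motion": [{"tx": 0, "ty": 0, "tz": 0.0006, "twist": 0}, {"tx": 0, "ty": 0, "tz": 0, "twist": 0}]}}

```text
clock: 37.5
position: [0.5508, -0.0417, 0.0614]
ee_rot: [0.229, 3.133, -0.0]
force: [-0.2, -0.6, -0.0]
width: 0.303
gripper_force: 25.0
```

{"op": "move_arm", "data": {"motion": [{"tx": 0, "ty": 0, "tz": 0.0006, "twist": 0}, {"tx": 0, "ty": 0, "tz": 0, "twist": 0}]}}

```text
clock: 37.7
position: [0.5505, -0.0416, 0.0608]
ee_rot: [0.229, 3.133, 0.0]
force: [0.2, -0.3, -0.8]
width: 0.301
gripper_force: 25.0
```

{"op": "move_arm", "data": {"motion": [{"tx": 0, "ty": 0, "tz": 0.0005, "twist": 0}, {"tx": 0, "ty": 0, "tz": 0, "twist": 0}]}}

```text
clock: 37.9
position: [0.5505, -0.0415, 0.0603]
ee_rot: [0.229, 3.133, 0.0]
force: [-0.4, -0.2, 1.3]
width: 0.301
gripper_force: 25.0
```

{"op": "move_arm", "data": {"motion": [{"tx": 0, "ty": 0, "tz": 0.0005, "twist": 0}, {"tx": 0, "ty": 0, "tz": 0, "twist": 0}]}}

```text
clock: 38.1
position: [0.5504, -0.0415, 0.0601]
ee_rot: [0.229, 3.133, 0.0]
force: [-1.2, 0.1, 5.4]
width: 0.302
gripper_force: 25.0
```

The re-probe gives a tilt of about 17.5°, which is good. Now I'll raise the board and move it over the lens.

{"op": "move_arm", "data": {"motion": [{"tx": 0, "ty": 0, "tz": -0.01, "twist": 0}, {"tx": 0, "ty": 0, "tz": -0.03, "twist": 0}, {"tx": 0, "ty": 0, "tz": -0.035, "twist": 0}, {"tx": 0, "ty": 0, "tz": -0.03, "twist": 0}, {"tx": -0.007, "ty": 0.02, "tz": -0.009, "twist": 0}, {"tx": -0.008, "ty": 0.025, "tz": 0, "twist": 0}, {"tx": -0.007, "ty": 0.02, "tz": 0, "twist": 0}, {"tx": -0.004, "ty": 0.009, "tz": 0, "twist": 0}, {"tx": 0, "ty": 0, "tz": 0, "twist": 0}, {"tx": 0, "ty": 0, "tz": 0, "twist": 0}, {"tx": 0, "ty": 0, "tz": 0, "twist": 0}]}}

```text
clock: 39.2
position: [0.5863, 0.0263, 0.1737]
ee_rot: [-0.232, -3.133, 0.001]
force: [0.2, -0.7, 0.7]
width: 0.3
gripper_force: 25.0
```

```bash
cat > chk.py <<'E'
from fit import *
s=arm.observe();print(s["clock"],s["width"],s["force"])
plan((.5869,.0283,.1742),81.7)
for cam in("scene","top"):
  arm.get_image(cam)
  for q,z in(("board_under",.160),("lens",.084),("button_hole",.05),("camera",0)):
    for r in arm.place_of(cam,q)[:2]:print(q,cam,round(r["conf"],2),ray(cam,r["point"],z).round(4))
show(.0023,(12,18,24))
E
python3 chk.py
```

```text
39.2 0.29956949349208256 [ 0.20690896 -0.68458088  0.69389818]
from [0.5863 0.0263 0.1737] az 81.5 n 1
{"tx": -0.0003, "ty": 0.0021, "tz": -0.0005, "twist": -0.0017}, 
board_under scene 0.7 [ 0.7081 -0.1401  0.16  ]
board_under scene 0.6 [0.5865 0.0269 0.16  ]
lens scene 0.7 [ 0.7353 -0.3199  0.084 ]
lens scene 0.52 [0.6231 0.0208 0.084 ]
button_hole scene 0.88 [0.6924 0.3703 0.05  ]
button_hole scene 0.72 [ 0.6103 -0.0523  0.05  ]
camera scene 0.74 [0.713  0.4035 0.    ]
lens top 0.61 [0.701  0.4574 0.084 ]
button_hole top 0.8 [0.7018 0.3833 0.05  ]
camera top 0.88 [0.6932 0.4343 0.    ]
camera top 0.75 [0.4277 0.3113 0.    ]
green px 79 box 326 349 179 187 az 81.64 pos [0.5869 0.0279 0.1737]
178 ..........................
179 ....................#.....
180 ...................######.
181 .................########.
182 .....###.......########...
183 ...######...########......
184 ..##..############........
185 .######..#######..........
186 ....#########.............
187 .......#.##...............
188 ..........................
12 [[343.1, 176.4], [352.4, 180.4], [333.2, 188.4], [324.2, 184.0]]
18 [[343.6, 177.3], [352.8, 179.8], [333.5, 187.8], [324.7, 185.0]]
24 [[344.2, 178.2], [353.0, 179.1], [333.8, 187.1], [325.3, 185.8]]
```

{"op": "move_arm", "data": {"motion": [{"tx": 0, "ty": 0, "tz": -0.0005, "twist": 0}, {"tx": 0, "ty": 0, "tz": 0, "twist": 0}, {"tx": 0, "ty": 0, "tz": 0, "twist": 0}, {"tx": 0, "ty": 0, "tz": 0, "twist": 0}, {"tx": 0, "ty": 0, "tz": 0, "twist": 0}]}}

```text
clock: 40.25
position: [0.5869, 0.0279, 0.1742]
ee_rot: [0.229, 3.133, 0.0]
force: [0.6, 0.1, -0.0]
width: 0.301
gripper_force: 25.0
```

```bash
python3 -c "
from cell import arm
s=arm.observe();print(s['position'],s['clock'],abs(s['dq']).max())
print(arm.sign_off())"
```

```text
[0.58686067 0.02790756 0.17424308] 40.25 0.0013965200440237662
the job is handed in; nothing more can be done
None
```

I handed the job in at 40 s, with no verdict returned: the button is fully pressed, the stylus is back in its block, and the relay board is held still about 80 mm from the lens, tilted about 17.5° against the lens's 18° (estimated by touch, ±1.5°) and centred to within a few millimetres; I got that tilt by pressing the board's edge against the camera base, because the arm cannot tilt.

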